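# Scrape the sealer bed clean, load the patties and start

## Robot

A 7-joint arm with a two-finger parallel gripper is mounted at the origin on the work surface. World frame = base frame: x ahead of the robot, y to its left, z up, the work surface at z = 0. Lengths are in m, angles in degrees, forces in N, time in s.
With the tool pointing down it reaches from about 0.425 to 0.875 m from the base axis. Payload 4.7 kg.
Tool frame: the origin (TCP) lies midway between the tips of the shut fingers; the grasp point (between the pads) lies env.grip_point_offset behind it (env.grip_point_offset is the distance from the TCP to the grasp point, in m); x points along the fingers, y is the direction in which the jaws open and shut, and the axes are right-handed (so a half turn about x gives the same grasp; the last joint's range is limited). The gripper opens to 87 mm and grips with 3 to 60 N. Pads are 19 mm wide; open, the fingers measure 117 mm over their backs; the gripper's body (75 mm by 190 mm) begins 51 mm behind the grasp point.
Start: joints at [70.021, 18.392, -4.016, 83.108, 1.295, 78.541, -3.26], TCP at [0.231, -0.608, 0.223] pointing down, gripper open.
Joint ranges: [-163.93, 163.93], [-17.29, 119.83], [-79.2, 71.16], [3.27, 140.29], [-89.18, 269.18], [5.43, 117.66], [-154.24, 154.24]. Speed limits (degrees/s): [147.25, 147.25, 180, 180, 180, 180, 180].

## Interface

Orientations are given as [roll, pitch, yaw] about the fixed x, y, z axes, in that order (R = Rz(yaw) Ry(pitch) Rx(roll)).
In Python, from cell import readout, read_camera, camera_params, sign_off, spot_in, pinpoint, env gives the robot as it stands.
- The arm moves only by the shell command python3 -m pendant 'ROWS' [OPENING] [FORCE]. ROWS is a JSON object of lists of equal length, an entry for each row: "xyz": the shift along the world's x, y, z in m, a list of three; "turn": the turn about the world's z in rad. A call has 1 to 10 rows; each row shifts and turns the pose as measured when the row begins; what a row does not reach is not made up. A row lasts 1/8 s, in which the tool goes at most 62.5 mm and 10.7 degrees, less where a joint would pass 70% of its speed; a pose out of reach is approached as far as the arm can. A call is refused whole if a number of a shift passes 0.0625 or a number of a turn 0.188, either way. A call with a gripper value outside its range is refused whole. OPENING is the opening, from 0 (shut) to 1 (fully open), set as the call begins (- or left out, the last holds). The fingers move at their own pace and stop on an object; FORCE is the grip in N (left out, the last holds). Time passes only in rows, so rows that do not move let the fingers close. It gives the time, the measured TCP pose, the force and the opening at its end, in the units of the state.
- readout.get_obs(): the state, without advancing time (a new reading comes with each control period).
- read_camera(name): name is "scene" or "top" or "wrist"; returns the picture (400x640x3 uint8, red, green, blue); there is no depth.
- camera_params(name): a dict with "fx", "fy", "cx", "cy" (pixels), "rvec" (rotation vector, rad) and "tvec" (3), from world to camera coordinates, as OpenCV has them; the wrist camera has in their place "hand_eye" (4x4, takes a point from camera to tool coordinates, whose origin is the TCP and whose axes are the tool frame's). Camera axes: x right, y down, z forward; pixel columns grow to the right and rows downward; lengths in m; the calibration is good to about 2 mm. A picture is of the moment at which its call begins: read the wrist's pose just before it. camera_params takes no time and is no camera call.
- sign_off(): hands the job in, once; it reports no verdict.
Trained networks look in the newest picture that a camera, given by its name, has taken for a name from the list of things; names that differ only in an ending like _2 or _b are one class to them, and where a whole thing is asked for, a point or a joint stands for the part that bears it (a point fixed in the world has none). Each returns a list of dicts, best first, with "score" (0 to 1); they miss things now and then, are a little off and sometimes report something else, mostly with a low value. They report only what shows in the picture. A call takes as long as a camera call.
- spot_in(camera, name): "at" ([x, y, z] in m, in the coordinates of the camera as it stood for that picture, good to about 4 mm: the middle of the surface that is visible of it).
- pinpoint(camera, name): "at" ([x, y, z] in m, in the coordinates of the camera as it stood for that picture, good to about 4 mm: a listed point, or the origin of a listed thing).
The state is a dict: "time_s": time; "qpos": joint angles; "joint_velocities": joint speeds; "effort": joint torques, N m; "tool_pos": TCP position; "tool_rot": TCP orientation; "force": force on the tool from outside, world axes, zero at the start; "wrist_torque": the same for the moment, N m; "grip_width": finger opening in m.
Only numpy, scipy, OpenCV 4.12 (cv2) and the standard library are available. Lean on these libraries where they do the work, as an engineer would, in place of code of your own. Each camera call takes 0.05 s, during which the arm holds its last target.

## Task

Draw the scraper out of its upright holder and use it to wipe every frozen chip off the sealer bed into the catch tray in front of it, without touching the chips with the fingers. Once the bed is clear, stand the scraper back in its holder, blade down, and lay all the waiting patties flat and side by side on the clean bed, well inside its edges. Last, press the start button fully down and let it come up again; leave the other things on the table where they are.

Things in the scene. Friction and masses are not known exactly. Their poses are not given: they have to be found in the camera images.
- bed: Fixed metal infeed bed; origin on the table, z up, +x away from the robot at yaw 0 (yaw varies by 7 degrees). Flat plate, top 60 mm up, x -110 to 140, y -125 to 125 mm. Lips 20 mm high, 5 mm thick stand on its two sides and its far (+x) edge, leaving y -120 to 120 and x up to 135 mm free; the edge towards the robot (x = -110 mm) is open.
- catch_tray (a point): Centre of the floor of the fixed dark steel catch tray, which stands on the table right below the bed's open edge. In the bed's frame the tray spans x -220 to -110 and y -140 to 140 mm; floor 4 mm thick, walls 40 mm high and 4 mm thick.
- holder: Fixed upright grey open-topped holder of the scraper. Origin under its centre on the table. Outside 42 (x) x 111 (y) x 70 mm high, walls and floor 5 mm, so the slot is 32 x 101 mm, long side along the holder's y; a 6 mm high foot flange lies around it. It and the control box may swap places.
- scraper: White plastic scraper, 160 g, standing blade down in the holder. Origin at the middle of the blade's lower edge, z up along the handle. Blade 85 mm long (y), 16 mm thick (x; 12 mm in the lowest 10 mm), z 0 to 60 mm; above it an upright handle 22 (x) x 32 (y) mm, z 60 to 150 mm. Grip it across the 22 mm at z 115 to 125 mm, gripper pointing down.
- control: Fixed grey control box, 110 x 110 x 70 mm high, origin under its centre; the start button's black housing is on its top.
- start (a joint): Travel of the spring start button, in m: 0 = up, 0.007 = fully down (needs about 5 N); springs back when released.
- start_top (a point): Centre of the top face of the round grey start button (36 mm across), pressed straight down.
- mat: Fixed thin white cutting mat, 150 (x) x 260 (y) x 3 mm, lying on the table; origin under its centre. The patties start on it.
- patty0: Small frozen burger patty, rigid brown-red disc 60 mm across and 20 mm thick, about 60 g, lying flat on the mat; origin at the centre of its underside, z up. Two or three patties are present.
- patty1: Small frozen burger patty, rigid brown-red disc 60 mm across and 20 mm thick, about 60 g, lying flat on the mat; origin at the centre of its underside, z up. Two or three patties are present.
- patty2: Small frozen burger patty, rigid brown-red disc 60 mm across and 20 mm thick, about 60 g, lying flat on the mat; origin at the centre of its underside, z up. Two or three patties are present.
- chip0: Loose frozen chip on the bed's plate, a hard brown-red block 30 (x) x 24 (y) x 16 (z) mm, about 12 g; origin at the centre of its underside. Four to six chips are present.
- chip1: Loose frozen chip on the bed's plate, a hard brown-red block 30 (x) x 24 (y) x 16 (z) mm, about 12 g; origin at the centre of its underside. Four to six chips are present.
- chip2: Loose frozen chip on the bed's plate, a hard brown-red block 30 (x) x 24 (y) x 16 (z) mm, about 12 g; origin at the centre of its underside. Four to six chips are present.
- chip3: Loose frozen chip on the bed's plate, a hard brown-red block 30 (x) x 24 (y) x 16 (z) mm, about 12 g; origin at the centre of its underside. Four to six chips are present.
- chip4: Loose frozen chip on the bed's plate, a hard brown-red block 30 (x) x 24 (y) x 16 (z) mm, about 12 g; origin at the centre of its underside. Four to six chips are present.
- chip5: Loose frozen chip on the bed's plate, a hard brown-red block 30 (x) x 24 (y) x 16 (z) mm, about 12 g; origin at the centre of its underside. Four to six chips are present.
- sanitiser: Bystander, loose: clear bottle of sanitiser, 60 mm across, 140 mm tall; origin at the centre of its underside (of the body).
- shaker: Bystander, loose: clear seasoning jar with a steel lid, 56 mm across, 100 mm tall; origin at the centre of its underside (of the body).
- bowl: Bystander, loose: steel bowl, 110 mm across, 50 mm tall; origin at the centre of its underside (of the body).
- roll: Bystander, loose: roll of paper labels lying flat, 86 mm across, 35 mm tall; origin at the centre of its underside (of the body).
- probe: Bystander, loose: grey thermometer lying down, body 100 (along its x) x 26 x 18 mm, with a thin steel spike 80 mm long at its +x end; origin under the middle of the 100 mm body.

How it is judged (in metres and radians):
On the way, in this order (a step that is already met when the one before it is completed fails the run):
1. the scraper is drawn out of its holder (z of scraper in the frame of holder above 0.08 m), for 0.1 s.
2. every chip lies in the catch tray (x of chip0 in the frame of bed between -0.222 and -0.108 m and y of chip0 in the frame of bed between -0.142 and 0.142 m and z of chip0 in the frame of bed between -0.005 and 0.056 m and x of chip1 in the frame of bed between -0.222 and -0.108 m and y of chip1 in the frame of bed between -0.142 and 0.142 m and z of chip1 in the frame of bed between -0.005 and 0.056 m and x of chip2 in the frame of bed between -0.222 and -0.108 m and y of chip2 in the frame of bed between -0.142 and 0.142 m and z of chip2 in the frame of bed between -0.005 and 0.056 m and x of chip3 in the frame of bed between -0.222 and -0.108 m and y of chip3 in the frame of bed between -0.142 and 0.142 m and z of chip3 in the frame of bed between -0.005 and 0.056 m and x of chip4 in the frame of bed between -0.222 and -0.108 m and y of chip4 in the frame of bed between -0.142 and 0.142 m and z of chip4 in the frame of bed between -0.005 and 0.056 m and x of chip5 in the frame of bed between -0.222 and -0.108 m and y of chip5 in the frame of bed between -0.142 and 0.142 m and z of chip5 in the frame of bed between -0.005 and 0.056 m), for 0.2 s.
3. the scraper stands in its holder again and all patties lie flat on the bed, let go (x of scraper in the frame of holder between -0.02 and 0.02 m and y of scraper in the frame of holder between -0.02 and 0.02 m and z of scraper in the frame of holder between -0.005 and 0.02 m and angle between scraper's own z axis and vertical below 0.35 rad and x of patty0 in the frame of bed between -0.095 and 0.125 m and y of patty0 in the frame of bed between -0.11 and 0.11 m and z of patty0 in the frame of bed between 0.05 and 0.068 m and angle between each of patty0, patty1, patty2's own z axis and vertical below 0.15 rad and x of patty1 in the frame of bed between -0.095 and 0.125 m and y of patty1 in the frame of bed between -0.11 and 0.11 m and z of patty1 in the frame of bed between 0.05 and 0.068 m and x of patty2 in the frame of bed between -0.095 and 0.125 m and y of patty2 in the frame of bed between -0.11 and 0.11 m and z of patty2 in the frame of bed between 0.05 and 0.068 m and contact force between the fingers and scraper below 0.1 N and contact force between the fingers and patty0 below 0.1 N and contact force between the fingers and patty1 below 0.1 N and contact force between the fingers and patty2 below 0.1 N), for 0.2 s.
4. the start button is pressed fully down (value of joint start above 0.006 m), for 0.05 s.
At the end, for the whole second after the job is handed in: Every chip is in the catch tray; the scraper stands blade down in its holder (leaning at most 0.35 rad); every patty lies flat on the bed's plate (tilt under 0.15 rad), its centre at x -95 to +125 mm and within 110 mm either side in the bed's frame; the button is up; everything is at rest (all of step 2 and x of scraper in the frame of holder between -0.02 and 0.02 m and y of scraper in the frame of holder between -0.02 and 0.02 m and z of scraper in the frame of holder between -0.005 and 0.02 m and angle between scraper's own z axis and vertical below 0.35 rad and x of patty0 in the frame of bed between -0.095 and 0.125 m and y of patty0 in the frame of bed between -0.11 and 0.11 m and z of patty0 in the frame of bed between 0.05 and 0.068 m and angle between each of patty0, patty1, patty2's own z axis and vertical below 0.15 rad and x of patty1 in the frame of bed between -0.095 and 0.125 m and y of patty1 in the frame of bed between -0.11 and 0.11 m and z of patty1 in the frame of bed between 0.05 and 0.068 m and x of patty2 in the frame of bed between -0.095 and 0.125 m and y of patty2 in the frame of bed between -0.11 and 0.11 m and z of patty2 in the frame of bed between 0.05 and 0.068 m and linear speed of each of chip0, chip1, chip2, chip3, chip4, chip5, patty0, patty1, patty2, scraper below 0.03 m/s and value of joint start below 0.002 m); the robot touches nothing.
It fails at once if a finger touches a chip (contact force between the fingers and chip0 above 0.5 N or contact force between the fingers and chip1 above 0.5 N or contact force between the fingers and chip2 above 0.5 N or contact force between the fingers and chip3 above 0.5 N or contact force between the fingers and chip4 above 0.5 N or contact force between the fingers and chip5 above 0.5 N).
It fails at once if a patty is put on the bed while a chip is still on it (((x of patty0 in the frame of bed between -0.11 and 0.14 m and y of patty0 in the frame of bed between -0.125 and 0.125 m and z of patty0 in the frame of bed between 0.05 and 0.063 m) or (x of patty1 in the frame of bed between -0.11 and 0.14 m and y of patty1 in the frame of bed between -0.125 and 0.125 m and z of patty1 in the frame of bed between 0.05 and 0.063 m) or (x of patty2 in the frame of bed between -0.11 and 0.14 m and y of patty2 in the frame of bed between -0.125 and 0.125 m and z of patty2 in the frame of bed between 0.05 and 0.063 m)) and ((x of chip0 in the frame of bed between -0.108 and 0.14 m and y of chip0 in the frame of bed between -0.125 and 0.125 m and z of chip0 in the frame of bed between 0.056 and 0.09 m) or (x of chip1 in the frame of bed between -0.108 and 0.14 m and y of chip1 in the frame of bed between -0.125 and 0.125 m and z of chip1 in the frame of bed between 0.056 and 0.09 m) or (x of chip2 in the frame of bed between -0.108 and 0.14 m and y of chip2 in the frame of bed between -0.125 and 0.125 m and z of chip2 in the frame of bed between 0.056 and 0.09 m) or (x of chip3 in the frame of bed between -0.108 and 0.14 m and y of chip3 in the frame of bed between -0.125 and 0.125 m and z of chip3 in the frame of bed between 0.056 and 0.09 m) or (x of chip4 in the frame of bed between -0.108 and 0.14 m and y of chip4 in the frame of bed between -0.125 and 0.125 m and z of chip4 in the frame of bed between 0.056 and 0.09 m) or (x of chip5 in the frame of bed between -0.108 and 0.14 m and y of chip5 in the frame of bed between -0.125 and 0.125 m and z of chip5 in the frame of bed between 0.056 and 0.09 m))).
It fails at once if a bystander is moved more than 30 mm (distance of any of sanitiser, shaker, bowl, roll, probe from where it was at the start of the episode above 0.03 m).
Of chip0, chip1, chip2, chip3, chip4, chip5 only 4 to 6 are there at a start; the rules pass over those that are not, and their reading is None.
Of patty0, patty1, patty2 only 2 to 3 are there at a start; the rules pass over those that are not, and their reading is None.
At some moment in a run one of chip0, chip1, chip2, chip3, chip4, chip5, patty0, patty1, patty2 may be knocked a few centimetres aside while the robot is not near it.
It also fails if it takes over 210 s, if anything falls off the work surface, if the arm or the gripper's body presses on something with over 40 N, if the wrist force passes 120 N, or if a joint passes its speed limit or range.

## Working session

There is one attempt and no reset: what is moved stays moved. The work goes in short steps, Python scripts to look and compute and a shell command to move; the robot and the scene stay as the last step left them, time stands still between calls to the robot, and variables do not carry over. Pictures are saved under pics/ and viewed, and the job is handed in when it is done.

```bash
ls; mkdir -p pics
python3 - <<'E'
from cell import *
import cv2
print(readout.get_obs(), env.grip_point_offset)
for n in ("scene","top","wrist"):
    im=read_camera(n); cv2.imwrite(f"pics/{n}0.png",im[:,:,::-1]); print(n,camera_params(n))
E
```

```text
pics
{'time_s': 0.0, 'qpos': array([70.02199311, 18.44023968, -4.01426025, 83.17443052,  1.2960952 ,
       78.54006354, -3.26057551]), 'joint_velocities': array([-0.00181299, -0.04743144, -0.00081258,  0.15327257,  0.01747268,
       -0.04998276, -0.02421476]), 'effort': array([-3.88403450e-04, -4.91290784e+01, -4.04214514e-01, -3.12531745e+01,
       -6.38861535e-02,  4.37074690e-02,  1.57097834e-04]), 'tool_pos': array([ 0.23040912, -0.60720855,  0.2214521 ]), 'tool_rot': array([-86.25921318,  89.89032976, 114.52696974]), 'force': array([-0.1774802 ,  0.39095849, -0.54219061]), 'wrist_torque': array([-0.01416332,  0.02276641,  0.02445609]), 'grip_width': 0.08719277784356341} 0.0187
scene {'fx': 391.30424282483636, 'fy': 391.30424282483636, 'cx': 322.50403116767234, 'cy': 196.92368941475797, 'rvec': array([ 2.41760368,  0.71054287, -0.23080328]), 'tvec': array([-0.39800039, -0.15417146,  1.33690639])}
top {'fx': 361.4488424777918, 'fy': 361.4488424777918, 'cx': 314.40455155573056, 'cy': 202.36790273154318, 'rvec': array([ 2.14331749, -2.16438864,  0.15519366]), 'tvec': array([-0.0172705 ,  0.47008404,  1.02190412])}
wrist {'fx': 303.46175677311174, 'fy': 303.46175677311174, 'cx': 320.24322546850954, 'cy': 195.75671577608938, 'hand_eye': array([[ 9.31834668e-05, -2.49620599e-01,  9.68343714e-01,
        -1.63716699e-01],
       [ 9.99999906e-01, -3.87688092e-04, -1.96168354e-04,
        -5.99017651e-04],
       [ 4.24382989e-04,  9.68343640e-01,  2.49620540e-01,
        -6.69083007e-02],
       [ 0.00000000e+00,  0.00000000e+00,  0.00000000e+00,
         1.00000000e+00]])}
```

View pics/scene0.png

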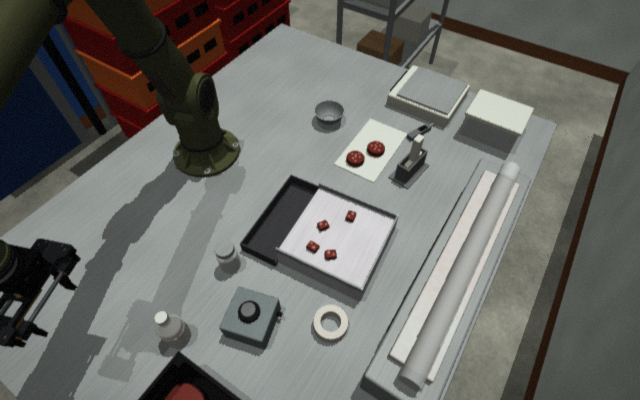

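View pics/top0.png

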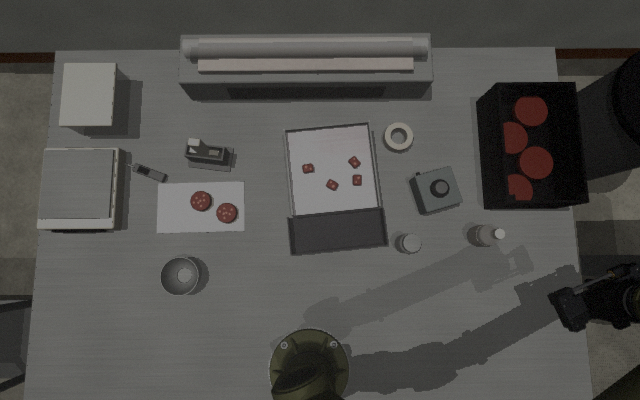

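```bash
cat > h.py <<'E'
import numpy as np, cv2
from cell import *
from scipy.spatial.transform import Rotation as R
def Rt():
    o=readout.get_obs(); r=np.radians(o['tool_rot'])
    return R.from_euler('xyz',r).as_matrix(), np.array(o['tool_pos'])
def c2w(cam,p,pose=None):
    c=camera_params(cam); p=np.asarray(p,float)
    if cam=='wrist':
        A=np.array(c['hand_eye']); q=A[:3,:3]@p+A[:3,3]; M,t=pose or Rt(); return M@q+t
    M=cv2.Rodrigues(np.array(c['rvec']))[0]; return M.T@(p-np.array(c['tvec']))
def w2p(cam,P,pose=None):
    c=camera_params(cam); P=np.asarray(P,float)
    if cam=='wrist':
        A=np.array(c['hand_eye']); M,t=pose or Rt(); q=M.T@(P-t); q=A[:3,:3].T@(q-A[:3,3])
    else: q=cv2.Rodrigues(np.array(c['rvec']))[0]@P+np.array(c['tvec'])
    return np.array([c['fx']*q[0]/q[2]+c['cx'],c['fy']*q[1]/q[2]+c['cy']])
def pz(cam,u,v,z,pose=None):
    c=camera_params(cam); d=np.array([(u-c['cx'])/c['fx'],(v-c['cy'])/c['fy'],1.])
    a=c2w(cam,[0,0,0],pose); b=c2w(cam,d,pose); s=(z-a[2])/(b[2]-a[2]); return a+s*(b-a)
def grab(cam,name):
    pose=Rt() if cam=='wrist' else None
    im=read_camera(cam)[:,:,::-1]; cv2.imwrite(f"pics/{name}.png",im); return im,pose
def st():
    o=readout.get_obs(); M,t=Rt()
    print('t',round(o['time_s'],2),'tcp',np.round(t,4),'xaxis',np.round(M[:,0],3),'jaw dir deg',round(np.degrees(np.arctan2(M[1,1],M[0,1])),1),'F',np.round(o['force'],1),'w',round(o['grip_width'],4),'q',np.round(o['qpos'],0))
E
python3 - <<'E'
from h import *
for cam in('top','scene'):
  grab(cam,cam+'1')
  for n in ['bed','catch_tray','holder','scraper','control','start_top','mat','patty0','chip0','sanitiser','shaker','bowl','roll','probe']:
    for d in pinpoint(cam,n):
        if d['score']>.3: print(cam,n,round(d['score'],2),np.round(c2w(cam,d['at']),3))
st()
E
```

```text
top bed 0.68 [0.465 0.321 0.001]
top bed 0.64 [ 0.549 -0.071 -0.002]
top bed 0.46 [ 0.581 -0.135  0.057]
top catch_tray 0.79 [ 0.384 -0.088  0.004]
top catch_tray 0.52 [ 0.666 -0.278  0.001]
top catch_tray 0.32 [ 0.53  -0.143  0.062]
top holder 0.93 [ 0.617  0.291 -0.004]
top holder 0.71 [ 0.583 -0.135  0.056]
top scraper 0.95 [0.617 0.295 0.005]
top scraper 0.74 [ 0.369 -0.5    0.002]
top control 0.76 [ 0.503 -0.374  0.002]
top control 0.32 [ 0.669 -0.276  0.001]
top start_top 0.44 [ 0.506 -0.37   0.095]
top mat 0.63 [0.445 0.242 0.005]
top mat 0.56 [ 0.462  0.322 -0.003]
top patty0 0.81 [0.447 0.239 0.   ]
top patty0 0.58 [0.484 0.315 0.   ]
top chip0 0.58 [ 0.567 -0.005  0.061]
top chip0 0.56 [ 0.514 -0.067  0.058]
top chip0 0.47 [ 0.529 -0.146  0.063]
top chip0 0.41 [ 0.582 -0.139  0.058]
top sanitiser 0.63 [ 0.368 -0.498  0.003]
top shaker 0.86 [ 0.35  -0.282  0.003]
top bowl 0.96 [ 0.27   0.357 -0.001]
top roll 0.82 [ 0.67  -0.276  0.001]
top probe 0.58 [0.567 0.476 0.001]
scene bed 0.68 [ 0.553 -0.067 -0.002]
scene catch_tray 0.89 [ 0.389 -0.083  0.   ]
scene catch_tray 0.41 [ 0.528 -0.143  0.063]
scene holder 0.67 [ 0.619  0.294 -0.005]
scene scraper 0.84 [0.619 0.297 0.004]
scene scraper 0.64 [ 0.506 -0.372  0.003]
scene control 0.75 [ 0.503 -0.376  0.004]
scene start_top 0.71 [ 0.503 -0.369  0.092]
scene mat 0.85 [0.47  0.319 0.001]
scene patty0 0.71 [0.447 0.239 0.006]
scene patty0 0.71 [0.482 0.317 0.003]
scene chip0 0.64 [ 0.528 -0.141  0.062]
scene chip0 0.61 [ 0.523 -0.07   0.066]
scene chip0 0.57 [ 0.566 -0.003  0.062]
scene chip0 0.44 [ 0.584 -0.132  0.059]
scene sanitiser 0.89 [ 0.371 -0.499  0.001]
scene shaker 0.92 [ 0.353 -0.279 -0.002]
scene bowl 0.73 [0.266 0.361 0.005]
scene roll 0.64 [ 0.671 -0.275 -0.   ]
scene probe 0.59 [0.575 0.479 0.001]
t 1.65 tcp [ 0.2307 -0.6077  0.2226] xaxis [-0. -0. -1.] jaw dir deg -69.2 F [-0.1  0.2  0.8] w 0.0872 q [70. 18. -4. 83.  1. 79. -3.]
```

Run:
```python
import cv2
im=cv2.imread('pics/top1.png')
cv2.imwrite('pics/z1.png',cv2.resize(im[110:260,270:480],None,fx=3.8,fy=3.8,interpolation=cv2.INTER_CUBIC))
cv2.imwrite('pics/z2.png',cv2.resize(im[120:250,130:260],None,fx=4.5,fy=4.5,interpolation=cv2.INTER_CUBIC))
```

```text
(no output)
```

View pics/z1.png

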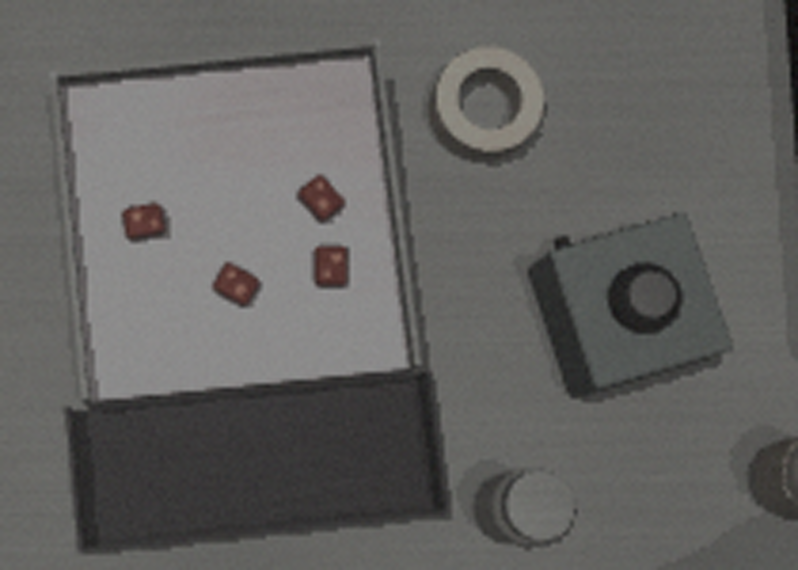

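View pics/z2.png

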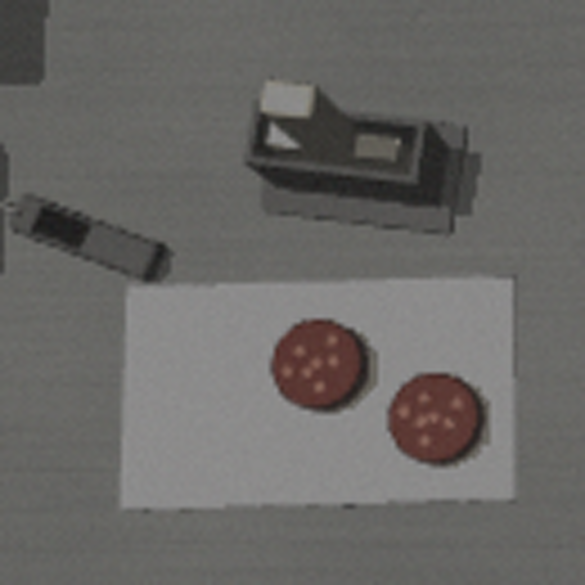

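Run:
```python
from h import *
def p(u,v,z,k=1):
    if k==1: return pz('top',270+(u+.5)/3.8-.5,110+(v+.5)/3.8-.5,z)
    return pz('top',130+(u+.5)/4.5-.5,120+(v+.5)/4.5-.5,z)
def pr(n,a,b):
    d=a-b; print(n,np.round(a,3),np.round(b,3),'mid',np.round((a+b)/2,3),'len',round(np.linalg.norm(d),3),'ang',round(np.degrees(np.arctan2(d[1],d[0])),1))
pr('open edge',p(90,403,.06),p(412,372,.06))
pr('back lip out',p(57,78,.08),p(375,48,.08))
pr('tray front',p(80,550,.04),p(448,516,.04))
pr('holder front top',p(247,164,.07,2),p(418,184,.07,2))
pr('holder back top',p(258,102,.07,2),p(422,124,.07,2))
print('handle top',p(288,99,.155,2))
pr('handle top edge',p(262,84,.155,2),p(315,86,.155,2))
print('chips');[print(np.round(p(u,v,.076)[:2],3)) for u,v in((145,222),(322,198),(237,284),(331,267))]
print('patty',p(318,364,.023,2),p(434,418,.023,2)); print('btn',p(655,295,.09)); 
pr('control front top',p(590,395,.07),p(730,350,.07))
```

```text
open edge [0.429 0.038 0.06 ] [ 0.45  -0.202  0.06 ] mid [ 0.439 -0.082  0.06 ] len 0.241 ang 95.0
back lip out [0.673 0.062 0.08 ] [ 0.694 -0.179  0.08 ] mid [ 0.683 -0.059  0.08 ] len 0.241 ang 95.1
tray front [0.321 0.047 0.04 ] [ 0.343 -0.229  0.04 ] mid [ 0.332 -0.091  0.04 ] len 0.277 ang 94.6
holder front top [0.602 0.348 0.07 ] [0.588 0.239 0.07 ] mid [0.595 0.294 0.07 ] len 0.11 ang 82.7
holder back top [0.642 0.342 0.07 ] [0.627 0.238 0.07 ] mid [0.635 0.29  0.07 ] len 0.106 ang 81.7
handle top [0.61718458 0.29497849 0.155     ]
handle top edge [0.626 0.31  0.155] [0.625 0.279 0.155] mid [0.626 0.295 0.155] len 0.031 ang 87.3
chips
[ 0.562 -0.004]
[ 0.579 -0.136]
[ 0.515 -0.072]
[ 0.527 -0.142]
patty [0.47983654 0.31334074 0.023     ] [0.44365122 0.23690083 0.023     ]
btn [ 0.50098759 -0.37624438  0.09      ]
control front top [ 0.43  -0.331  0.07 ] [ 0.463 -0.437  0.07 ] mid [ 0.446 -0.384  0.07 ] len 0.111 ang 107.1
```

```bash
python3 -m pendant '{"xyz":[[0.02,0.02,0.05],[0.04,0.035,0.04],[0.04,0.035,0.02],[0.045,0.04,0],[0.045,0.04,0],[0.04,0.045,0],[0.035,0.045,0],[0.03,0.05,0],[0.025,0.055,0],[0.02,0.055,0]],"turn":[0.05,0.06,0.06,0.06,0.06,0.06,0.06,0.06,0.06,0.06]}' 1; python3 -c "
from h import *
st()"
```

```text
time_s: 2.9
tool_pos: [0.5741, -0.1788, 0.3357]
tool_rot: [57.9, 89.8, -67.2]
force: [1.3, -1.2, -0.3]
grip_width: 0.0868
t 2.9 tcp [ 0.5741 -0.1788  0.3357] xaxis [ 0.002 -0.004 -1.   ] jaw dir deg -35.2 F [ 1.3 -1.2 -0.3] w 0.0868 q [ 37.  12. -26.  79.   6.  90. -25.]
```

```bash
python3 -m pendant '{"xyz":[[0.005,0.05,0],[0.005,0.05,0],[0.005,0.05,0],[0.005,0.05,0],[0.005,0.05,0],[0.005,0.05,0],[0,0.05,0],[0,0.05,0],[0,0.05,0],[0,0.01,0]],"turn":[0.06,0.06,0.06,0.06,0.06,0.06,0.05,0.05,0.05,0]}' 1
python3 - <<'E'
from h import *
st()
im,pose=grab('wrist','w1')
for n in ['holder','scraper','patty0','probe','mat']:
    for d in pinpoint('wrist',n):
        if d['score']>.3: print(n,round(d['score'],2),np.round(c2w('wrist',d['at'],pose),3))
E
```

```text
time_s: 4.15
tool_pos: [0.6036, 0.3007, 0.3362]
tool_rot: [95.3, 89.7, 0.7]
force: [0.8, -0.3, -0.6]
grip_width: 0.0871
t 4.15 tcp [0.6036 0.3007 0.3362] xaxis [ 0.006  0.    -1.   ] jaw dir deg -4.6 F [ 0.8 -0.3 -0.6] w 0.0871 q [ -0.  25. -43.  67.  17.  94. -44.]
holder 0.78 [0.62  0.288 0.003]
scraper 0.8 [0.621 0.298 0.006]
scraper 0.7 [0.569 0.477 0.001]
patty0 0.96 [0.477 0.315 0.006]
patty0 0.65 [0.448 0.239 0.005]
probe 0.68 [0.567 0.479 0.004]
mat 0.82 [0.463 0.314 0.006]
```

View pics/w1.png

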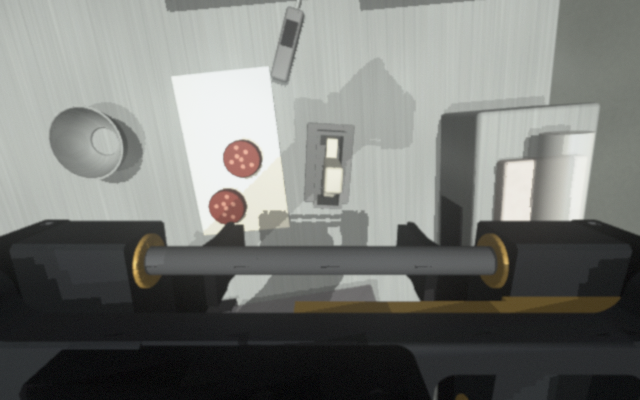

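Run:
```python
import cv2
im=cv2.imread('pics/w1.png')
cv2.imwrite('pics/w1z.png',cv2.resize(im[105:225,270:400],None,fx=5,fy=5,interpolation=cv2.INTER_CUBIC))
```

```text
(no output)
```

View pics/w1z.png

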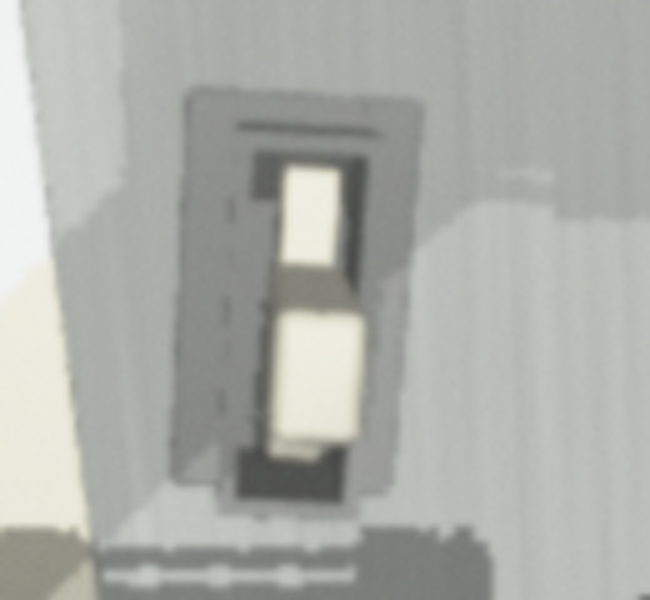

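Run:
```python
from h import *
P=(R.from_euler('xyz',np.radians([95.3,89.7,.7])).as_matrix(),np.array([.6036,.3007,.3362]))
def p(u,v,z): return pz('wrist',270+(u+.5)/5-.5,105+(v+.5)/5-.5,z,P)[:2]
def an(d): return round(np.degrees(np.arctan2(d[1],d[0])),1)
for n,z,q in(('handle',.155,[(277,312),(363,313),(360,441),(270,440)]),('slot',.07,[(255,153),(367,157),(343,502),(237,498)]),('blade',.065,[(285,166),(340,167),(334,264),(282,262)]),('flange',.006,[(187,90),(424,101),(396,492),(170,482)])):
    a=[p(*x,z) for x in q]
    print(n,'c',np.round(np.mean(a,0),4),'wx',np.linalg.norm(a[1]-a[0]).round(3),np.linalg.norm(a[3]-a[2]).round(3),'wy',np.linalg.norm(a[3]-a[0]).round(3),'ang y',an(a[0]-a[3]),an(a[1]-a[2]),'x',an(a[1]-a[0]),an(a[2]-a[3]))
```

```text
handle c [0.618  0.2975] wx 0.02 0.021 wy 0.03 ang y 82.5 85.1 x -5.3 -5.4
slot c [0.6167 0.2935] wx 0.031 0.031 wy 0.1 ang y 82.4 82.4 x -6.6 -7.0
blade c [0.6221 0.326 ] wx 0.016 0.015 wy 0.027 ang y 83.9 82.6 x -5.7 -6.9
flange c [0.617 0.294] wx 0.075 0.076 wy 0.129 ang y 82.2 82.8 x -7.2 -7.3
```

```bash
python3 -m pendant '{"xyz":[[0.015,-0.003,-0.02],[0,0,-0.05],[0,0,-0.05],[0,0,-0.04],[0,0,-0.02],[0,0,0]],"turn":[-0.03,0,0,0,0,0]}' 1
python3 - <<'E'
from h import *
st()
im,pose=grab('wrist','w2')
E
```

```text
time_s: 5.2
tool_pos: [0.6276, 0.2766, 0.1441]
tool_rot: [45.5, 89.2, -52.7]
force: [-0.2, -0.7, -0.2]
grip_width: 0.0865
t 5.2 tcp [0.6276 0.2766 0.1441] xaxis [ 0.008 -0.01  -1.   ] jaw dir deg -8.3 F [-0.2 -0.7 -0.2] w 0.0865 q [  2.  30. -40.  82.  20.  75. -48.]
```

View pics/w2.png

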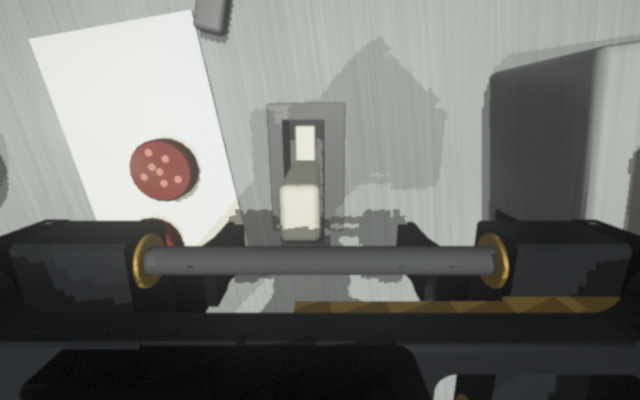

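```bash
python3 -m pendant '{"xyz":[[-0.005,0.011,0],[-0.004,0.010,0],[0,0,-0.01],[0,0,-0.01],[0,0,0]],"turn":[0.015,0.015,0,0,0]}' 1
python3 - <<'E'
from h import *
st()
E
```

```text
time_s: 5.88
tool_pos: [0.6202, 0.3007, 0.1274]
tool_rot: [71.8, 89.1, -24.7]
force: [1.0, 0.4, 0.2]
grip_width: 0.087
t 5.88 tcp [0.6202 0.3007 0.1274] xaxis [ 0.015 -0.007 -1.   ] jaw dir deg -6.4 F [1.  0.4 0.2] w 0.087 q [  0.  31. -40.  83.  21.  73. -49.]
```

```bash
python3 -m pendant '{"xyz":[[-0.001,-0.002,-0.01],[0,-0.001,-0.01],[0,0,-0.004],[0,0,0]],"turn":[0,0,0,0]}' 1
python3 - <<'E'
from h import *
st()
E
```

```text
time_s: 6.38
tool_pos: [0.6193, 0.2964, 0.1011]
tool_rot: [68.6, 89.1, -27.9]
force: [0.4, -0.3, 0.0]
grip_width: 0.0869
t 6.38 tcp [0.6193 0.2964 0.1011] xaxis [ 0.014 -0.008 -1.   ] jaw dir deg -6.5 F [ 0.4 -0.3  0. ] w 0.0869 q [  0.  32. -40.  85.  22.  70. -49.]
```

```bash
python3 -m pendant '{"xyz":[[0,0.001,0.004],[0,0,0],[0,0,0],[0,0,0],[0,0,0],[0,0,0]],"turn":[0,0,0,0,0,0]}' 0 40
python3 - <<'E'
from h import *
st()
E
```

```text
time_s: 7.12
tool_pos: [0.62, 0.298, 0.1067]
tool_rot: [74.2, 89.0, -22.3]
force: [0.3, 0.1, 0.2]
grip_width: 0.0354
t 7.12 tcp [0.62   0.298  0.1067] xaxis [ 0.016 -0.007 -1.   ] jaw dir deg -6.5 F [0.3 0.1 0.2] w 0.0354 q [  0.  32. -40.  85.  22.  71. -49.]
```

```bash
python3 -m pendant '{"xyz":[[0,0,0],[0,0,0],[0,0,0],[0,0,0]],"turn":[0,0,0,0]}' 0 40
python3 - <<'E'
from h import *
st()
grab('wrist','w3')
E
```

```text
time_s: 7.62
tool_pos: [0.6197, 0.298, 0.1066]
tool_rot: [73.3, 89.0, -23.3]
force: [0.6, 0.3, 0.4]
grip_width: 0.0215
t 7.62 tcp [0.6197 0.298  0.1066] xaxis [ 0.016 -0.007 -1.   ] jaw dir deg -6.5 F [0.6 0.3 0.4] w 0.0215 q [  0.  32. -40.  85.  22.  71. -49.]
```

View pics/w3.png

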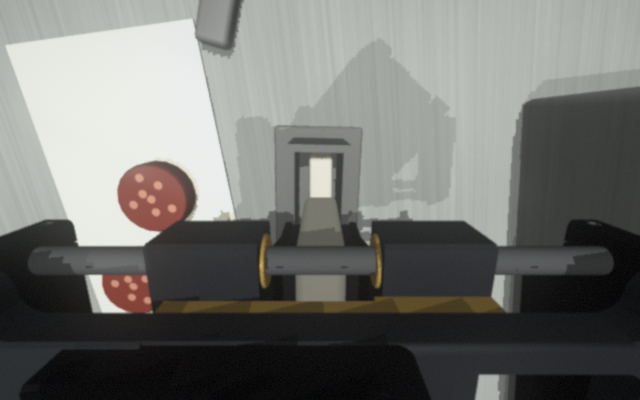

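```bash
python3 -m pendant '{"xyz":[[0,0,0.01],[0,0,0.02],[0,0,0.02],[0,0,0.025],[0,0,0.025],[0,0,0.025],[0,0,0.02],[0,0,0.01],[0,0,0]],"turn":[0,0,0,0,0,0,0,0,0]}' 0 40
python3 - <<'E'
from h import *
st()
E
```

```text
time_s: 8.8
tool_pos: [0.6197, 0.2989, 0.277]
tool_rot: [88.1, 88.7, -8.4]
force: [-0.2, 0.2, -2.0]
grip_width: 0.0216
t 8.8 tcp [0.6197 0.2989 0.277 ] xaxis [ 0.023 -0.003 -1.   ] jaw dir deg -6.5 F [-0.2  0.2 -2. ] w 0.0216 q [  0.  26. -42.  72.  18.  87. -46.]
```

```bash
python3 -m pendant '{"xyz":[[0,-0.03,0],[0,-0.05,0],[0,-0.055,0],[0,-0.055,0],[0,-0.055,0],[0.002,-0.055,0],[0.003,-0.055,0],[0.003,-0.045,0],[0.003,-0.03,0],[0,0,0]],"turn":[0.02,0.03,0.03,0.03,0.03,0.03,0.02,0.01,0,0]}' 0 40
python3 - <<'E'
from h import *
st()
grab('top','t2')
b=np.array([.55,-.07]);c,s=np.cos(np.radians(5)),np.sin(np.radians(5));B=np.array([[c,-s],[s,c]])
for d in pinpoint('top','chip0'): print(round(d['score'],2),np.round(B.T@(c2w('top',d['at'])[:2]-b),3))
t=Rt()[1][:2]; print('tool in bed',B.T@(t-b))
E
```

```text
time_s: 10.05
tool_pos: [0.6214, -0.1457, 0.2672]
tool_rot: [88.9, 89.6, 4.3]
force: [0.1, -0.1, -2.5]
grip_width: 0.022
t 10.05 tcp [ 0.6214 -0.1457  0.2672] xaxis [ 0.007  0.001 -1.   ] jaw dir deg 5.5 F [ 0.1 -0.1 -2.5] w 0.022 q [ 38.  19. -36.  80.  11.  84.   9.]
0.67 [-0.027 -0.07 ]
0.57 [-0.035  0.008]
0.54 [0.02 0.06]
0.4 [ 0.027 -0.07 ]
tool in bed [ 0.06535462 -0.07703068]
```

View pics/t2.png

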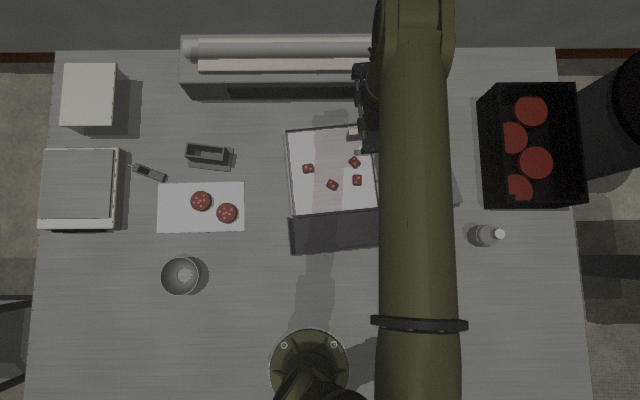

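```bash
python3 -m pendant '{"xyz":[[0.005,0.005,-0.01],[0.004,0.004,-0.03],[0,0,-0.025],[0,0,-0.015],[0,0,0],[0,0,0]],"turn":[0,0,0,0,0,0]}' 0 40
python3 - <<'E'
from h import *
st()
b=np.array([.55,-.07]);c,s=np.cos(np.radians(5)),np.sin(np.radians(5));B=np.array([[c,-s],[s,c]])
t=Rt()[1][:2]; print('tool in bed',B.T@(t-b))
E
```

```text
time_s: 10.9
tool_pos: [0.6324, -0.1194, 0.1848]
tool_rot: [119.9, 89.4, 36.6]
force: [0.1, -0.5, -1.9]
grip_width: 0.0219
t 10.9 tcp [ 0.6324 -0.1194  0.1848] xaxis [ 0.009  0.007 -1.   ] jaw dir deg 6.6 F [ 0.1 -0.5 -1.9] w 0.0219 q [ 36.  22. -36.  86.  13.  75.   6.]
tool in bed [ 0.07782809 -0.05638061]
```

```bash
python3 -m pendant '{"xyz":[[0,-0.012,-0.005],[0,0,-0.008],[0,0,-0.003],[0,0,0]],"turn":[-0.02,0,0,0]}' 0 40
cat >> h.py <<'E'
b0=np.array([.55,-.07]);_c,_s=np.cos(np.radians(5)),np.sin(np.radians(5));B=np.array([[_c,-_s],[_s,_c]])
def sb():
    st(); print('in bed',np.round(B.T@(Rt()[1][:2]-b0),4))
E
python3 - <<'E'
from h import *
sb()
E
```

```text
time_s: 11.4
tool_pos: [0.6334, -0.1335, 0.1697]
tool_rot: [107.4, 89.2, 22.7]
force: [-0.1, 0.5, -2.4]
grip_width: 0.0217
t 11.4 tcp [ 0.6334 -0.1335  0.1697] xaxis [ 0.012  0.005 -1.   ] jaw dir deg 5.3 F [-0.1  0.5 -2.4] w 0.0217 q [ 37.  23. -35.  87.  13.  74.   6.]
in bed [ 0.0776 -0.0705]
```

```bash
python3 -m pendant '{"xyz":[[0,0,-0.004],[0,0,0]],"turn":[0,0]}' 0 40
python3 - <<'E'
from h import *
sb()
grab('wrist','w4')
E
```

```text
time_s: 11.65
tool_pos: [0.6335, -0.1332, 0.1656]
tool_rot: [107.7, 89.2, 23.0]
force: [0.1, -0.2, -2.1]
grip_width: 0.0217
t 11.65 tcp [ 0.6335 -0.1332  0.1656] xaxis [ 0.013  0.005 -1.   ] jaw dir deg 5.3 F [ 0.1 -0.2 -2.1] w 0.0217 q [ 37.  23. -35.  87.  13.  73.   6.]
in bed [ 0.0777 -0.0702]
```

View pics/w4.png

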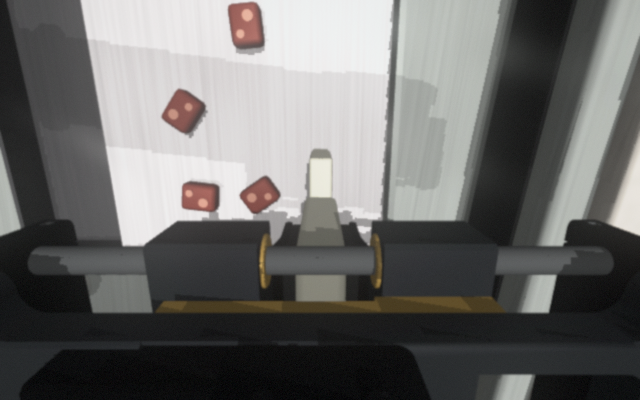

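```bash
python3 -m pendant '{"xyz":[[-0.012,-0.001,0],[-0.015,-0.0013,0],[-0.015,-0.0013,0],[-0.015,-0.0013,0],[-0.015,-0.0013,0],[-0.015,-0.0013,0],[-0.01,-0.001,0]],"turn":[0,0,0,0,0,0,0]}' 0 40
python3 - <<'E'
from h import *
sb()
grab('wrist','w5')
E
```

```text
time_s: 12.58
tool_pos: [0.5286, -0.1422, 0.1666]
tool_rot: [97.9, 89.3, 13.2]
force: [0.1, -0.0, -1.7]
grip_width: 0.022
t 12.57 tcp [ 0.5286 -0.1422  0.1666] xaxis [ 0.013  0.003 -1.   ] jaw dir deg 5.3 F [ 0.1 -0.  -1.7] w 0.022 q [ 45.  10. -36. 102.   6.  70.  13.]
in bed [-0.0276 -0.07  ]
```

View pics/w5.png

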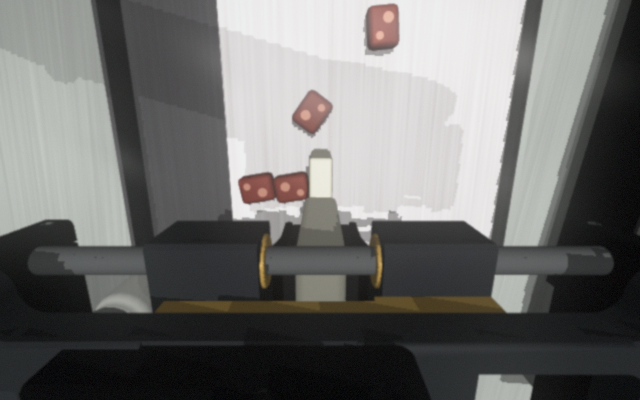

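```bash
python3 -m pendant '{"xyz":[[-0.012,-0.001,-0.001],[-0.013,-0.001,0],[-0.013,-0.001,0],[-0.013,-0.001,0],[-0.012,-0.001,0],[-0.012,-0.001,0],[-0.01,-0.001,0],[0,0,0]],"turn":[0,0,0,0,0,0,0,0]}' 0 40
python3 - <<'E'
from h import *
sb()
grab('wrist','w6')
E
```

```text
time_s: 13.62
tool_pos: [0.4365, -0.1497, 0.1657]
tool_rot: [94.1, 89.3, 9.4]
force: [0.3, -0.2, -2.1]
grip_width: 0.0218
t 13.62 tcp [ 0.4365 -0.1497  0.1657] xaxis [ 0.012  0.002 -1.   ] jaw dir deg 5.3 F [ 0.3 -0.2 -2.1] w 0.0218 q [ 51.  -2. -34. 113.  -2.  69.  23.]
in bed [-0.12   -0.0696]
```

View pics/w6.png

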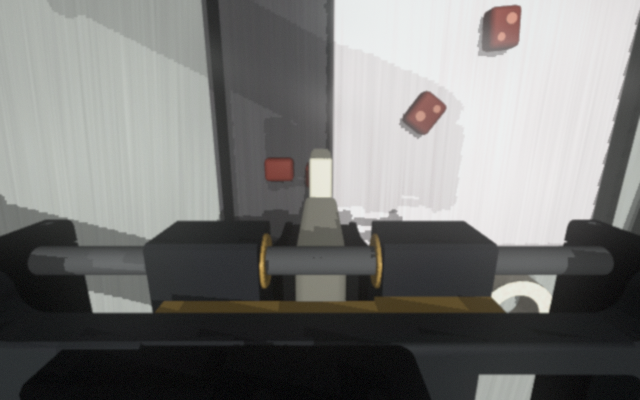

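```bash
python3 -m pendant '{"xyz":[[0,0,0.02],[0,0,0.025],[0.03,0.02,0.01],[0.035,0.03,0],[0.035,0.03,0],[0.035,0.03,0],[0.03,0.025,0],[0.01,0.012,0],[0,0,0]],"turn":[0,0,0,0,0,0,0,0,0]}' 0 40
python3 - <<'E'
from h import *
sb()
grab('wrist','w7')
grab('scene','s7')
for d in pinpoint('scene','chip0'): print(round(d['score'],2),np.round(B.T@(c2w('scene',d['at'])[:2]-b0),3),np.round(c2w('scene',d['at'])[2],3))
E
```

```text
time_s: 14.8
tool_pos: [0.6198, 0.0019, 0.2221]
tool_rot: [108.0, 89.1, 23.1]
force: [-0.3, -0.4, -0.9]
grip_width: 0.0214
t 14.8 tcp [0.6198 0.0019 0.2221] xaxis [ 0.015  0.006 -1.   ] jaw dir deg 5.1 F [-0.3 -0.4 -0.9] w 0.0214 q [ 32.  19. -43.  87.  13.  78.  -7.]
in bed [0.0758 0.0655]
0.6 [0.022 0.065] 0.061
0.47 [-0.116 -0.053] 0.016
0.42 [-0.028  0.003] 0.066
0.31 [-0.212 -0.415] 0.002
0.21 [-0.219 -0.191] -0.0
```

View pics/s7.png

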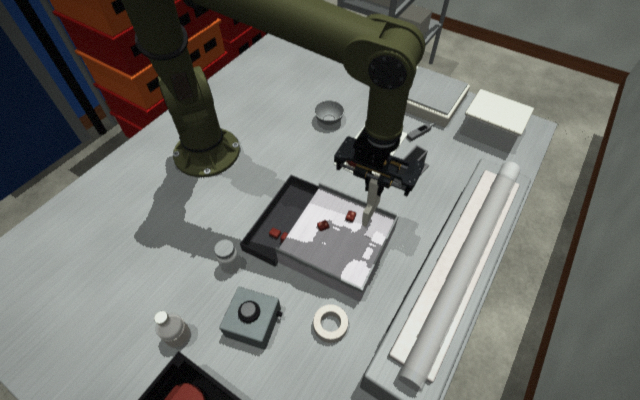

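View pics/w7.png

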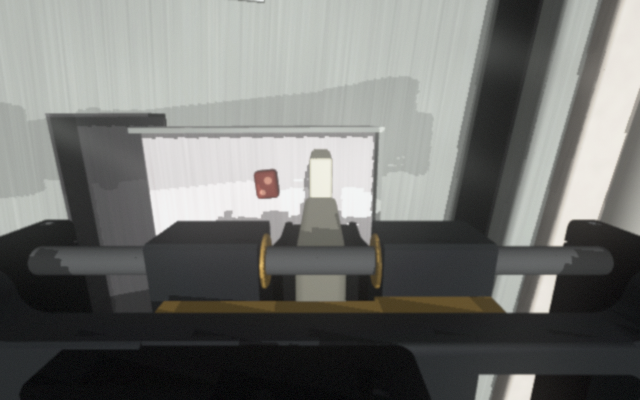

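```bash
python3 -m pendant '{"xyz":[[0,0,-0.015],[0,0,-0.015],[0,0,-0.01],[0,0,-0.005],[0,0,0]],"turn":[0,0,0,0,0]}' 0 40
python3 - <<'E'
from h import *
sb()
E
```

```text
time_s: 15.58
tool_pos: [0.6168, -0.005, 0.1736]
tool_rot: [88.5, 89.2, 3.1]
force: [0.1, 1.2, -2.1]
grip_width: 0.0218
t 15.57 tcp [ 0.6168 -0.005   0.1736] xaxis [ 0.014  0.001 -1.   ] jaw dir deg 4.6 F [ 0.1  1.2 -2.1] w 0.0218 q [ 32.  20. -43.  91.  14.  73.  -8.]
in bed [0.0723 0.0589]
```

```bash
python3 -m pendant '{"xyz":[[0,0.006,-0.004],[0,0,-0.003],[-0.005,0,0],[-0.012,-0.001,0],[-0.015,-0.0013,0],[-0.015,-0.0013,0],[-0.015,-0.0013,0],[-0.015,-0.0013,0],[-0.012,-0.001,0]],"turn":[0.01,0,0,0,0,0,0,0,0]}' 0 40
python3 - <<'E'
from h import *
sb()
grab('wrist','w8')
E
```

```text
time_s: 16.7
tool_pos: [0.5225, -0.0053, 0.1678]
tool_rot: [81.8, 89.1, -2.9]
force: [0.0, -0.4, -1.9]
grip_width: 0.0215
t 16.7 tcp [ 0.5225 -0.0053  0.1678] xaxis [ 0.015 -0.001 -1.   ] jaw dir deg 5.2 F [ 0.  -0.4 -1.9] w 0.0215 q [ 40.   8. -45. 105.   6.  69.  -2.]
in bed [-0.0218  0.0668]
```

View pics/w8.png

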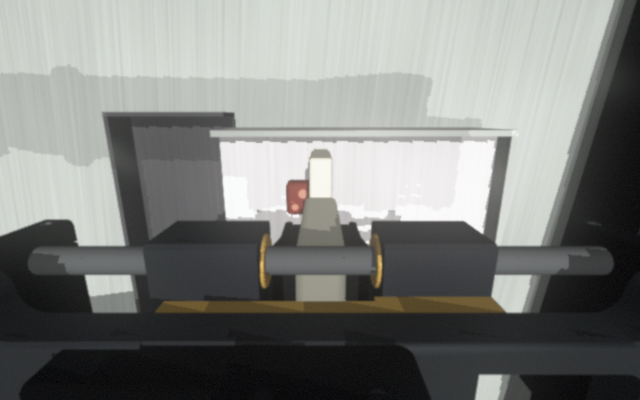

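```bash
python3 -m pendant '{"xyz":[[-0.012,-0.001,-0.002],[-0.013,-0.001,0],[-0.013,-0.001,0],[-0.013,-0.001,0],[-0.013,-0.001,0],[-0.012,-0.001,0],[-0.012,-0.001,0],[-0.006,0,0],[0,0,0]],"turn":[0,0,0,0,0,0,0,0,0]}' 0 40
python3 - <<'E'
from h import *
sb()
grab('wrist','w9')
E
```

```text
time_s: 17.88
tool_pos: [0.4238, -0.0117, 0.1671]
tool_rot: [77.7, 88.8, -7.0]
force: [-0.4, -0.1, -1.8]
grip_width: 0.0216
t 17.88 tcp [ 0.4238 -0.0117  0.1671] xaxis [ 0.021 -0.003 -1.   ] jaw dir deg 5.3 F [-0.4 -0.1 -1.8] w 0.0216 q [ 44.  -9. -42. 117.  -6.  69.  10.]
in bed [-0.1207  0.0691]
```

View pics/w9.png

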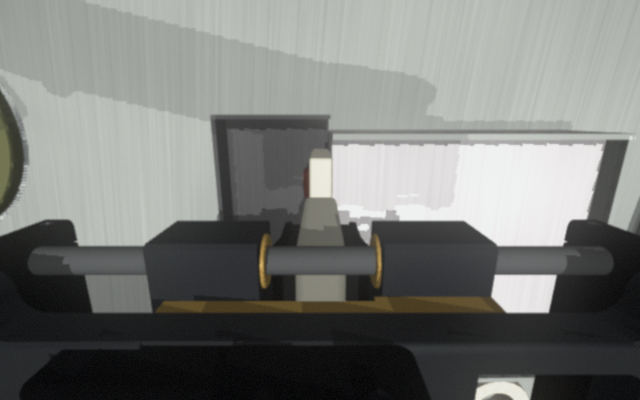

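```bash
python3 -m pendant '{"xyz":[[0,0,0.02],[0,0,0.025],[0.03,-0.01,0.005],[0.035,-0.01,0],[0.035,-0.01,0],[0.035,-0.01,0],[0.03,-0.01,0],[0.007,-0.004,0],[0,0,0]],"turn":[0,0,0,0,0,0,0,0,0]}' 0 40
python3 - <<'E'
from h import *
sb()
grab('scene','s9')
for d in pinpoint('scene','chip0'): print(round(d['score'],2),np.round(B.T@(c2w('scene',d['at'])[:2]-b0),3),np.round(c2w('scene',d['at'])[2],3))
im=cv2.imread('pics/s9.png');cv2.imwrite('pics/s9z.png',cv2.resize(im[160:300,230:410],None,fx=4,fy=4,interpolation=cv2.INTER_CUBIC))
E
```

```text
time_s: 19.05
tool_pos: [0.6039, -0.0673, 0.2164]
tool_rot: [92.0, 88.8, 7.2]
force: [-0.4, 0.2, -1.8]
grip_width: 0.0216
t 19.05 tcp [ 0.6039 -0.0673  0.2164] xaxis [ 0.02   0.003 -1.   ] jaw dir deg 5.2 F [-0.4  0.2 -1.8] w 0.0216 q [ 40.  17. -43.  90.  12.  77.   0.]
in bed [ 0.0539 -0.002 ]
0.65 [-0.163 -0.053] 0.019
0.62 [-0.114 -0.053] 0.015
0.58 [-0.113  0.07 ] 0.023
0.51 [-0.025  0.005] 0.063
0.22 [0.002 0.004] -0.001
```

View pics/s9z.png

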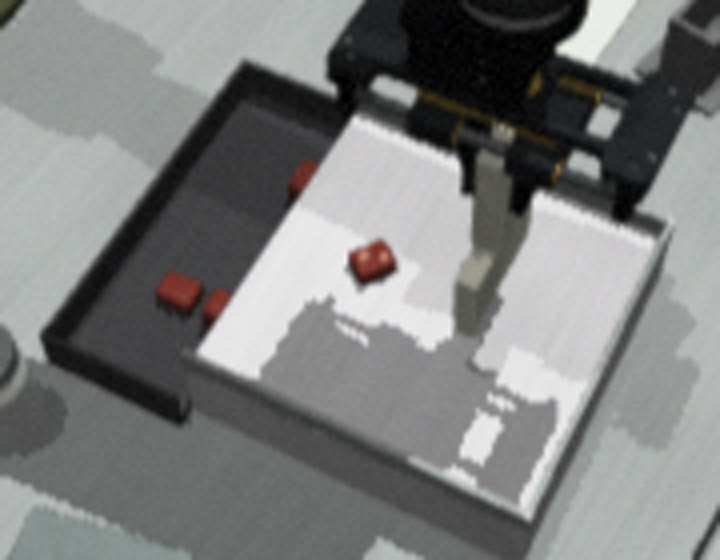

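```bash
python3 -m pendant '{"xyz":[[0,0,-0.015],[0,0,-0.015],[0,0,-0.01],[0,0,-0.004],[0,0,0]],"turn":[0,0,0,0,0]}' 0 40
python3 - <<'E'
from h import *
sb()
E
```

```text
time_s: 19.77
tool_pos: [0.6008, -0.0663, 0.1696]
tool_rot: [83.0, 88.9, -1.7]
force: [-0.1, 0.4, -1.6]
grip_width: 0.0218
t 19.77 tcp [ 0.6008 -0.0663  0.1696] xaxis [ 0.019 -0.001 -1.   ] jaw dir deg 5.4 F [-0.1  0.4 -1.6] w 0.0218 q [ 39.  19. -43.  94.  13.  72.  -1.]
in bed [ 0.0509 -0.0007]
```

```bash
python3 -m pendant '{"xyz":[[0,0,-0.004],[-0.006,0,0],[-0.012,-0.001,0],[-0.015,-0.0013,0],[-0.015,-0.0013,0],[-0.015,-0.0013,0],[-0.015,-0.0013,0],[-0.012,-0.001,0]],"turn":[0,0,0,0,0,0,0,0]}' 0 40
python3 - <<'E'
from h import *
sb()
grab('wrist','w10')
E
```

```text
time_s: 20.78
tool_pos: [0.5044, -0.0739, 0.1667]
tool_rot: [76.3, 88.8, -8.3]
force: [0.1, -0.6, -1.3]
grip_width: 0.0213
t 20.77 tcp [ 0.5044 -0.0739  0.1667] xaxis [ 0.02  -0.003 -1.   ] jaw dir deg 5.3 F [ 0.1 -0.6 -1.3] w 0.0213 q [ 47.   5. -44. 107.   4.  68.   8.]
in bed [-0.0458  0.0001]
```

View pics/w10.png

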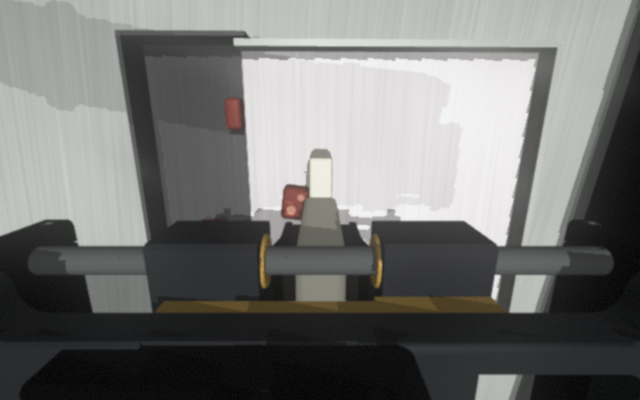

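```bash
python3 -m pendant '{"xyz":[[-0.012,-0.001,-0.001],[-0.013,-0.001,0],[-0.013,-0.001,0],[-0.013,-0.001,0],[-0.012,-0.001,0],[-0.01,-0.001,0],[-0.004,0,0],[0,0,0]],"turn":[0,0,0,0,0,0,0,0]}' 0 40
python3 - <<'E'
from h import *
sb()
grab('wrist','w11')
E
```

```text
time_s: 21.82
tool_pos: [0.4207, -0.0802, 0.1658]
tool_rot: [71.0, 88.8, -13.7]
force: [0.9, 0.3, -1.7]
grip_width: 0.0217
t 21.82 tcp [ 0.4207 -0.0802  0.1658] xaxis [ 0.02  -0.005 -1.   ] jaw dir deg 5.3 F [ 0.9  0.3 -1.7] w 0.0217 q [ 51.  -8. -41. 117.  -6.  68.  18.]
in bed [-0.1297  0.0011]
```

View pics/w11.png

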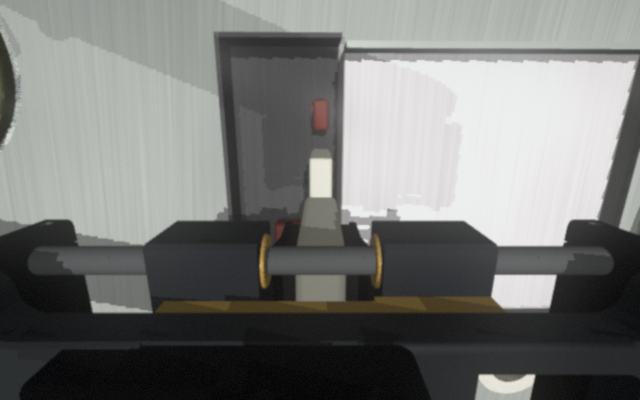

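```bash
python3 -m pendant '{"xyz":[[0,0,0.03],[0,0,0.035],[0.02,0.03,0.035],[0.025,0.05,0.01],[0.03,0.055,0],[0.03,0.055,0],[0.03,0.055,0],[0.03,0.055,0],[0.02,0.045,0],[0.005,0.02,0]],"turn":[0,-0.02,-0.03,-0.03,-0.03,-0.03,-0.03,-0.03,-0.02,0]}' 0 40
python3 - <<'E'
from h import *
sb()
grab('top','t11')
for d in pinpoint('top','chip0'): print(round(d['score'],2),np.round(B.T@(c2w('top',d['at'])[:2]-b0),3),np.round(c2w('top',d['at'])[2],3))
im=cv2.imread('pics/t11.png');cv2.imwrite('pics/t11z.png',cv2.resize(im[110:260,270:410],None,fx=4,fy=4,interpolation=cv2.INTER_CUBIC))
E
```

```text
time_s: 23.12
tool_pos: [0.6173, 0.2873, 0.277]
tool_rot: [93.5, 88.9, -5.1]
force: [-0.8, -0.1, -1.3]
grip_width: 0.0218
t 23.12 tcp [0.6173 0.2873 0.277 ] xaxis [ 0.02  -0.002 -1.   ] jaw dir deg -8.7 F [-0.8 -0.1 -1.3] w 0.0218 q [ 10.  30. -57.  73.  26.  89. -52.]
in bed [0.0982 0.3501]
0.62 [-0.159 -0.055] 0.022
0.61 [-0.117 -0.058] 0.015
0.53 [-0.117  0.068] 0.017
0.45 [-0.119 -0.001] 0.013
```

View pics/t11z.png

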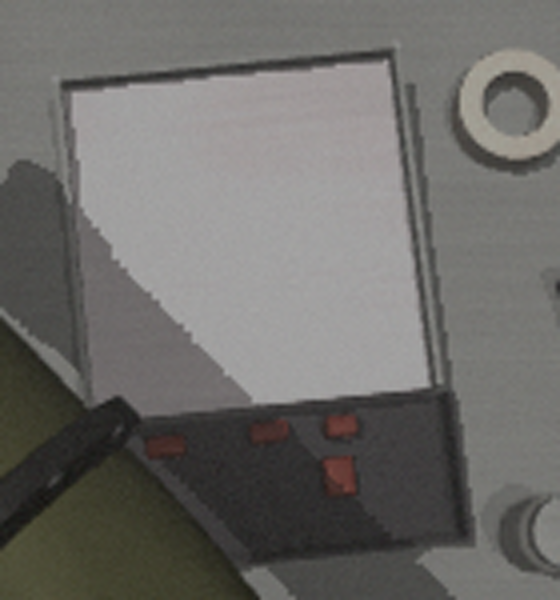

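```bash
python3 -m pendant '{"xyz":[[0,0.003,-0.01],[0,0.004,-0.02],[0,0,-0.02],[0,0,-0.015],[0,0,-0.005],[0,0,0]],"turn":[0.012,0.012,0,0,0,0]}' 0 40
python3 - <<'E'
from h import *
sb()
E
```

```text
time_s: 23.98
tool_pos: [0.6172, 0.2885, 0.2003]
tool_rot: [80.0, 88.9, -17.4]
force: [1.1, 0.2, -1.1]
grip_width: 0.0216
t 23.98 tcp [0.6172 0.2885 0.2003] xaxis [ 0.018 -0.006 -1.   ] jaw dir deg -7.5 F [ 1.1  0.2 -1.1] w 0.0216 q [ 10.  32. -56.  79.  28.  82. -53.]
in bed [0.0981 0.3513]
```

```bash
python3 -m pendant '{"xyz":[[0.001,0.005,-0.005],[0,0,-0.005],[0,0,0],[0,0,0]],"turn":[0,0,0,0]}' 0 40
python3 - <<'E'
from h import *
sb()
grab('wrist','w12')
im=cv2.imread('pics/w12.png');cv2.imwrite('pics/w12z.png',cv2.resize(im[60:260,220:420],None,fx=3.5,fy=3.5,interpolation=cv2.INTER_CUBIC))
E
```

```text
time_s: 24.48
tool_pos: [0.6189, 0.2948, 0.1914]
tool_rot: [86.5, 88.8, -11.0]
force: [-0.8, 0.4, -1.4]
grip_width: 0.0219
t 24.48 tcp [0.6189 0.2948 0.1914] xaxis [ 0.02  -0.004 -1.   ] jaw dir deg -7.5 F [-0.8  0.4 -1.4] w 0.0219 q [ 10.  33. -56.  79.  28.  81. -53.]
in bed [0.1004 0.3574]
```

View pics/w12z.png

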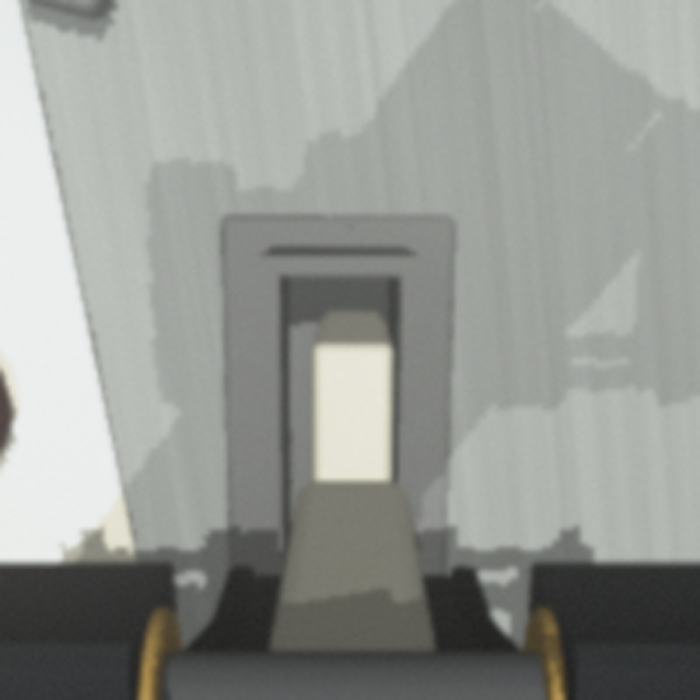

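Run:
```python
from h import *
f=lambda u,v,z:np.round(pz('wrist',220+u/3.5,60+v/3.5,z)[:2],4)
print('slot far',f(281,275,.07),f(400,275,.07)); print('blade end',f(327,312,.09),f(382,312,.09)); print(f(314,345,.15),f(392,345,.15))
```

```text
slot far [0.6083 0.3455] [0.6395 0.3414]
blade end [0.6193 0.3363] [0.6328 0.3345]
[0.6169 0.3364] [0.6318 0.3344]
```

```bash
python3 -m pendant '{"xyz":[[-0.002,0,-0.005],[0,0,-0.01],[0,0,-0.01],[0,0,-0.005],[0,0,0]],"turn":[0,0,0,0,0]}' 0 40
python3 - <<'E'
from h import *
sb()
E
```

```text
time_s: 25.15
tool_pos: [0.6164, 0.2942, 0.1586]
tool_rot: [83.6, 88.9, -13.8]
force: [-0.3, -0.8, -1.9]
grip_width: 0.0215
t 25.15 tcp [0.6164 0.2942 0.1586] xaxis [ 0.019 -0.005 -1.   ] jaw dir deg -7.5 F [-0.3 -0.8 -1.9] w 0.0215 q [ 10.  34. -55.  82.  29.  78. -54.]
in bed [0.0979 0.357 ]
```

Bottom is in the slot (~0.057), no side force. Continue.

```bash
python3 -m pendant '{"xyz":[[0,0,-0.01],[0,0,-0.01],[0,0,-0.01],[0,0,-0.008],[0,0,-0.004],[0,0,0]],"turn":[0,0,0,0,0,0]}' 0 40
python3 - <<'E'
from h import *
sb()
E
```

```text
time_s: 25.9
tool_pos: [0.6164, 0.2942, 0.1134]
tool_rot: [83.7, 88.9, -13.8]
force: [-0.8, 0.7, -2.2]
grip_width: 0.0219
t 25.9 tcp [0.6164 0.2942 0.1134] xaxis [ 0.019 -0.005 -1.   ] jaw dir deg -7.5 F [-0.8  0.7 -2.2] w 0.0219 q [  9.  36. -54.  85.  31.  74. -55.]
in bed [0.0979 0.357 ]
```

```bash
python3 -m pendant '{"xyz":[[0,0,-0.005],[0,0,-0.001],[0,0,0]],"turn":[0,0,0]}' 0 40
python3 - <<'E'
from h import *
sb()
E
python3 -m pendant '{"xyz":[[0,0,0],[0,0,0],[0,0,0],[0,0,0],[0,0,0],[0,0,0]],"turn":[0,0,0,0,0,0]}' 0.6
python3 - <<'E'
from h import *
grab('wrist','w13')
E
```

```text
time_s: 26.28
tool_pos: [0.6168, 0.2944, 0.1077]
tool_rot: [86.0, 88.8, -11.5]
force: [0.5, -0.5, -1.5]
grip_width: 0.0218
t 26.27 tcp [0.6168 0.2944 0.1077] xaxis [ 0.02  -0.004 -1.   ] jaw dir deg -7.5 F [ 0.5 -0.5 -1.5] w 0.0218 q [  9.  36. -54.  85.  31.  73. -55.]
in bed [0.0983 0.3572]
time_s: 27.02
tool_pos: [0.6178, 0.2953, 0.1098]
tool_rot: [91.1, 88.7, -6.4]
force: [0.9, -0.0, -0.4]
grip_width: 0.0519
```

View pics/w13.png

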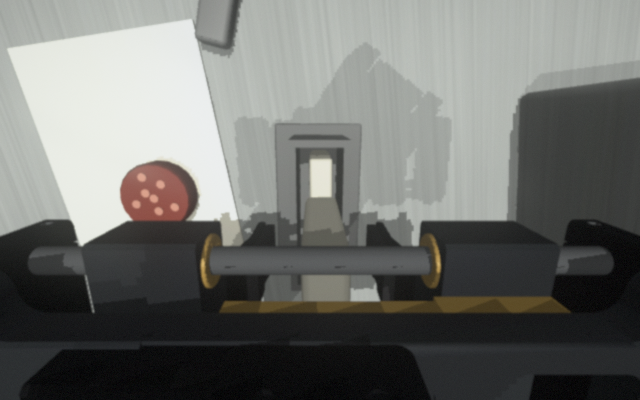

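```bash
python3 -m pendant '{"xyz":[[0,0,0.02],[0,0,0.04],[0,0,0.05],[0,0,0.03],[-0.03,0,0],[-0.04,0,0],[-0.04,0,0],[-0.02,0,0],[0,0,0]],"turn":[0,0,0,0,-0.06,-0.08,-0.08,-0.07,0]}' 1
python3 - <<'E'
from h import *
sb()
im,pose=grab('wrist','w14')
for n in ['patty0','scraper']:
    for d in pinpoint('wrist',n):
        if d['score']>.3: print(n,round(d['score'],2),np.round(c2w('wrist',d['at'],pose),3))
grab('scene','s14')
for n in ['patty0','scraper','holder','chip0']:
    for d in pinpoint('scene',n):
        if d['score']>.3: print('s',n,round(d['score'],2),np.round(c2w('scene',d['at']),3))
E
```

```text
time_s: 28.2
tool_pos: [0.4841, 0.2989, 0.2669]
tool_rot: [106.9, 88.0, -7.6]
force: [0.8, -0.1, 0.0]
grip_width: 0.087
t 28.2 tcp [0.4841 0.2989 0.2669] xaxis [ 0.034 -0.005 -0.999] jaw dir deg -24.5 F [ 0.8 -0.1  0. ] w 0.087 q [ 17.  14. -61.  91.  14.  81. -69.]
in bed [-0.0335  0.3732]
patty0 0.75 [0.482 0.318 0.007]
patty0 0.62 [0.446 0.244 0.005]
scraper 0.73 [0.625 0.299 0.005]
s patty0 0.77 [0.484 0.318 0.004]
s patty0 0.51 [0.447 0.241 0.004]
s scraper 0.74 [0.622 0.294 0.008]
s holder 0.56 [ 0.62   0.292 -0.002]
s chip0 0.63 [ 0.428 -0.011  0.018]
s chip0 0.59 [ 0.437 -0.141  0.017]
s chip0 0.56 [ 0.393 -0.136  0.019]
s chip0 0.45 [0.575 0.48  0.003]
```

View pics/w14.png

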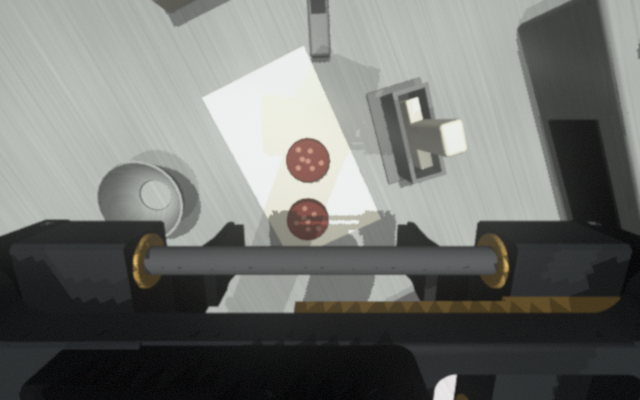

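View pics/s14.png

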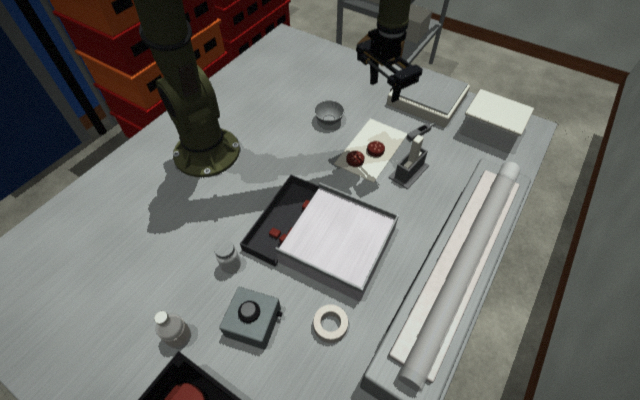

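```bash
python3 -m pendant '{"xyz":[[-0.003,0.008,-0.02],[0,0.008,-0.04],[0,0,-0.04],[0,0,-0.03],[0,0,-0.01],[0,0,0]],"turn":[0,0,0,0,0,0]}' 1
python3 - <<'E'
from h import *
sb()
E
```

```text
time_s: 29.35
tool_pos: [0.4792, 0.316, 0.1144]
tool_rot: [110.0, 88.6, -4.4]
force: [0.5, 0.1, 0.6]
grip_width: 0.0872
t 29.35 tcp [0.4792 0.316  0.1144] xaxis [ 0.024 -0.002 -1.   ] jaw dir deg -24.5 F [0.5 0.1 0.6] w 0.0872 q [ 11.  22. -58. 101.  22.  67. -77.]
in bed [-0.0369  0.3907]
```

```bash
python3 -m pendant '{"xyz":[[0.002,0,-0.02],[0,0,-0.03],[0,0,-0.025],[0,0,-0.015],[0,0,-0.005],[0,0,0]],"turn":[0,0,0,0,0,0]}' 1
python3 - <<'E'
from h import *
sb()
E
```

```text
time_s: 30.1
tool_pos: [0.4848, 0.3178, 0.0181]
tool_rot: [117.9, 88.2, 3.3]
force: [0.6, -0.5, 1.1]
grip_width: 0.0871
t 30.1 tcp [0.4848 0.3178 0.0181] xaxis [ 0.031  0.002 -1.   ] jaw dir deg -24.6 F [ 0.6 -0.5  1.1] w 0.0871 q [  7.  29. -53. 105.  29.  58. -82.]
in bed [-0.0312  0.392 ]
```

```bash
python3 -m pendant '{"xyz":[[-0.003,-0.002,-0.006],[0,0,-0.003],[0,0,0]],"turn":[0,0,0]}' 1; python3 -m pendant '{"xyz":[[0,0,0],[0,0,0],[0,0,0],[0,0,0],[0,0,0],[0,0,0]],"turn":[0,0,0,0,0,0]}' 0 25
python3 - <<'E'
from h import *
sb()
grab('wrist','w15')
E
```

```text
time_s: 30.48
tool_pos: [0.4828, 0.3163, 0.0103]
tool_rot: [119.7, 88.1, 5.1]
force: [-0.1, -0.7, 0.4]
grip_width: 0.0873
time_s: 31.22
tool_pos: [0.4832, 0.3166, 0.0108]
tool_rot: [120.2, 88.0, 5.6]
force: [0.4, -0.8, 0.5]
grip_width: 0.0583
t 31.23 tcp [0.4832 0.3166 0.0108] xaxis [ 0.035  0.003 -0.999] jaw dir deg -24.6 F [ 0.4 -0.8  0.5] w 0.0583 q [  7.  30. -52. 106.  29.  57. -83.]
in bed [-0.0328  0.3909]
```

View pics/w15.png

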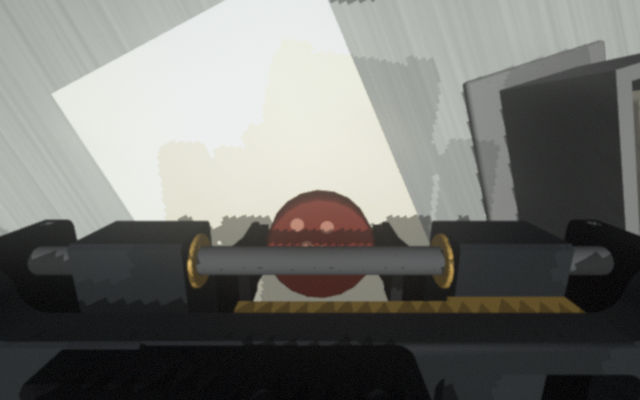

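```bash
python3 -m pendant '{"xyz":[[0,0,0.02],[0,0,0.04],[0,0,0.05],[0,0,0.04],[0.005,-0.03,0.01],[0.01,-0.05,0],[0.01,-0.055,0],[0.01,-0.055,0],[0.01,-0.055,0],[0.01,-0.05,0]],"turn":[0,0,0,0,0.05,0.06,0.06,0.06,0.06,0.06]}' 0
python3 - <<'E'
from h import *
sb()
E
```

```text
time_s: 32.52
tool_pos: [0.5363, 0.0225, 0.1889]
tool_rot: [116.3, 87.4, 23.5]
force: [0.4, 0.2, -0.1]
grip_width: 0.0589
t 32.52 tcp [0.5363 0.0225 0.1889] xaxis [ 0.042  0.018 -0.999] jaw dir deg -2.8 F [ 0.4  0.2 -0.1] w 0.0589 q [ 50.  10. -60. 102.   8.  70. -14.]
in bed [-0.0056  0.0933]
```

```bash
python3 -m pendant '{"xyz":[[0.005,-0.04,0],[0.006,-0.045,0],[0.005,-0.04,0],[0.002,-0.015,-0.02],[0,0,-0.025],[0,0,-0.02],[0,0,0]],"turn":[0.04,0.04,0.04,0.02,0,0,0]}' 0
python3 - <<'E'
from h import *
sb()
E
```

```text
time_s: 33.4
tool_pos: [0.5547, -0.1233, 0.1264]
tool_rot: [110.8, 87.2, 26.2]
force: [-0.0, -0.5, -0.4]
grip_width: 0.059
t 33.4 tcp [ 0.5547 -0.1233  0.1264] xaxis [ 0.044  0.022 -0.999] jaw dir deg 5.3 F [-0.  -0.5 -0.4] w 0.059 q [ 58.  18. -54. 102.  15.  65.   5.]
in bed [ 0.     -0.0535]
```

```bash
python3 -m pendant '{"xyz":[[0,-0.002,-0.015],[0,-0.003,-0.015],[0,0,-0.012],[0,0,-0.005],[0,0,0]],"turn":[0,0,0,0,0]}' 0
python3 - <<'E'
from h import *
sb()
E
```

```text
time_s: 34.02
tool_pos: [0.5555, -0.127, 0.0773]
tool_rot: [109.8, 87.1, 25.3]
force: [0.8, -0.6, -1.0]
grip_width: 0.0588
t 34.02 tcp [ 0.5555 -0.127   0.0773] xaxis [ 0.046  0.022 -0.999] jaw dir deg 5.5 F [ 0.8 -0.6 -1. ] w 0.0588 q [ 56.  22. -52. 105.  18.  60.   3.]
in bed [ 0.0006 -0.0573]
```

```bash
python3 -m pendant '{"xyz":[[0,0,-0.005],[0,0,-0.001],[0,0,0]],"turn":[0,0,0]}' 0
python3 - <<'E'
from h import *
sb()
E
```

```text
time_s: 34.4
tool_pos: [0.5563, -0.1271, 0.0718]
tool_rot: [108.5, 87.0, 24.0]
force: [0.6, -0.1, -0.7]
grip_width: 0.0589
t 34.4 tcp [ 0.5563 -0.1271  0.0718] xaxis [ 0.048  0.021 -0.999] jaw dir deg 5.5 F [ 0.6 -0.1 -0.7] w 0.0589 q [ 56.  22. -52. 105.  18.  59.   2.]
in bed [ 0.0013 -0.0574]
```

Just above contact; open and rise.

```bash
python3 -m pendant '{"xyz":[[0,0,-0.001],[0,0,0],[0,0,0],[0,0,0],[0,0,0.02],[0,0,0.04],[0,0,0.05],[0,0,0.04],[-0.005,0.03,0]],"turn":[0,0,0,0,0,0,0,0,0]}' 1
python3 - <<'E'
from h import *
sb()
grab('wrist','w16')
grab('top','t16')
for d in pinpoint('top','patty0'): print(round(d['score'],2),np.round(B.T@(c2w('top',d['at'])[:2]-b0),3),np.round(c2w('top',d['at']),3))
E
```

```text
time_s: 35.52
tool_pos: [0.5525, -0.0979, 0.2313]
tool_rot: [105.3, 86.8, 20.6]
force: [0.1, -0.2, 0.0]
grip_width: 0.0871
t 35.52 tcp [ 0.5525 -0.0979  0.2313] xaxis [ 0.053  0.02  -0.998] jaw dir deg 5.3 F [ 0.1 -0.2  0. ] w 0.0871 q [ 60.  11. -57.  96.   8.  75.   7.]
in bed [ 0.0001 -0.028 ]
0.92 [-0.077  0.316] [0.446 0.238 0.002]
0.6 [-0.076 -0.298] [ 0.501 -0.374  0.003]
```

View pics/t16.png

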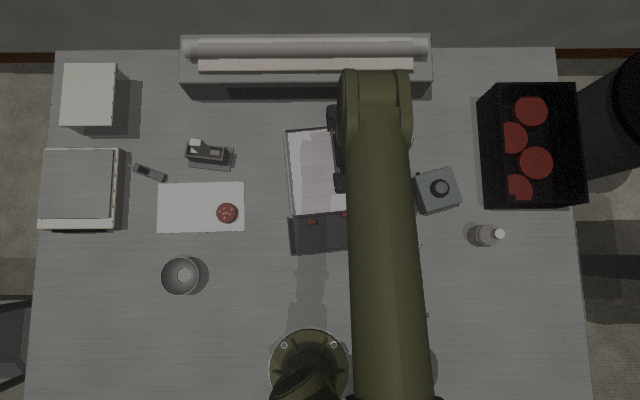

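View pics/w16.png

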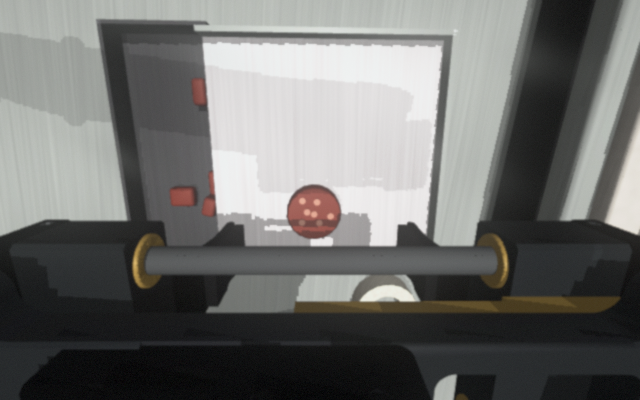

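```bash
python3 - <<'E'
from h import *
p=pz('wrist',314,211,.08); print(p, B.T@(p[:2]-b0))
E
python3 -m pendant '{"xyz":[[-0.01,0.04,0.01],[-0.012,0.045,0],[-0.014,0.05,0],[-0.016,0.05,0],[-0.016,0.05,0],[-0.016,0.045,0],[-0.014,0.035,0],[-0.008,0.015,0],[0,0,0]],"turn":[-0.05,-0.06,-0.06,-0.06,-0.06,-0.06,-0.05,-0.04,0]}' 1
python3 - <<'E'
from h import *
sb()
im,pose=grab('wrist','w17')
for n in ['patty0']:
    for d in pinpoint('wrist',n):
        if d['score']>.3: print(n,round(d['score'],2),np.round(c2w('wrist',d['at'],pose),3))
E
```

```text
[ 0.55179662 -0.11877876  0.08      ] [-0.00246157 -0.04874972]
time_s: 36.8
tool_pos: [0.4319, 0.2446, 0.2297]
tool_rot: [107.7, 87.7, -2.4]
force: [-0.0, -0.1, 0.5]
grip_width: 0.0871
t 36.8 tcp [0.4319 0.2446 0.2297] xaxis [ 0.04  -0.002 -0.999] jaw dir deg -20.1 F [-0.  -0.1  0.5] w 0.0871 q [ 42.  -0. -75. 103.   1.  75. -53.]
in bed [-0.0903  0.3237]
patty0 0.77 [0.446 0.239 0.005]
patty0 0.32 [0.463 0.315 0.004]
```

View pics/w17.png

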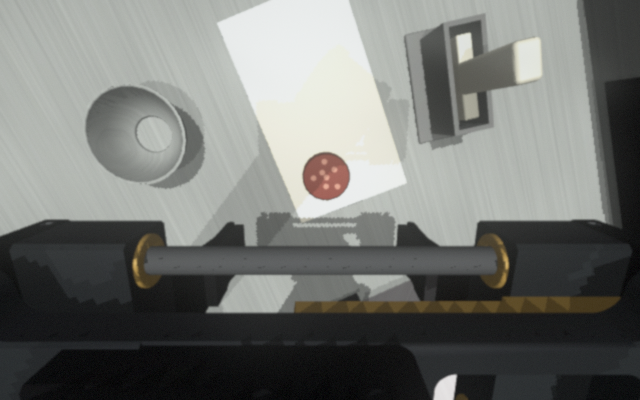

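```bash
python3 -m pendant '{"xyz":[[0.007,-0.003,-0.01],[0.007,-0.003,-0.03],[0,0,-0.03],[0,0,-0.03],[0,0,-0.02],[0,0,0]],"turn":[0,0,0,0,0,0]}' 1
python3 - <<'E'
from h import *
sb()
E
```

```text
time_s: 37.65
tool_pos: [0.4524, 0.2249, 0.1037]
tool_rot: [100.7, 87.8, -10.4]
force: [-0.9, -1.1, 0.1]
grip_width: 0.0867
t 37.65 tcp [0.4524 0.2249 0.1037] xaxis [ 0.038 -0.007 -0.999] jaw dir deg -21.1 F [-0.9 -1.1  0.1] w 0.0867 q [ 33.  16. -69. 111.  18.  63. -65.]
in bed [-0.0716  0.3023]
```

```bash
python3 -m pendant '{"xyz":[[-0.003,0.007,-0.01],[-0.003,0.006,-0.02],[0,0,-0.02],[0,0,-0.015],[0,0,-0.005],[0,0,0]],"turn":[0,0,0,0,0,0]}' 1
python3 - <<'E'
from h import *
sb()
E
```

```text
time_s: 38.4
tool_pos: [0.4498, 0.2386, 0.0341]
tool_rot: [104.0, 87.5, -7.3]
force: [-0.0, 0.3, 0.8]
grip_width: 0.0868
t 38.4 tcp [0.4498 0.2386 0.0341] xaxis [ 0.044 -0.006 -0.999] jaw dir deg -21.3 F [-0.   0.3  0.8] w 0.0868 q [ 24.  22. -64. 115.  26.  56. -74.]
in bed [-0.0729  0.3161]
```

```bash
python3 -m pendant '{"xyz":[[-0.004,0,-0.012],[0,0,-0.009],[0,0,-0.003],[0,0,0]],"turn":[0,0,0,0]}' 1; python3 -m pendant '{"xyz":[[0,0,0],[0,0,0],[0,0,0],[0,0,0],[0,0,0],[0,0,0]],"turn":[0,0,0,0,0,0]}' 0 25
python3 - <<'E'
from h import *
sb()
E
```

```text
time_s: 38.9
tool_pos: [0.4463, 0.2387, 0.0094]
tool_rot: [104.7, 87.4, -6.7]
force: [-0.0, -0.7, 0.5]
grip_width: 0.0872
time_s: 39.65
tool_pos: [0.4468, 0.2389, 0.01]
tool_rot: [105.2, 87.3, -6.1]
force: [-0.5, -0.2, -1.1]
grip_width: 0.059
t 39.65 tcp [0.4468 0.2389 0.01  ] xaxis [ 0.047 -0.005 -0.999] jaw dir deg -21.4 F [-0.5 -0.2 -1.1] w 0.059 q [ 22.  24. -62. 116.  29.  54. -76.]
in bed [-0.0759  0.3167]
```

```bash
python3 -m pendant '{"xyz":[[0,0,0.02],[0,0,0.04],[0,-0.01,0.045],[0.01,-0.035,0.03],[0.018,-0.045,0],[0.018,-0.045,0],[0.018,-0.045,0],[0.015,-0.035,0],[0.012,-0.025,0],[0,0,0]],"turn":[0,0,0,0.06,0.06,0.06,0.06,0.06,0.04,0]}' 0
python3 - <<'E'
from h import *
sb()
E
```

```text
time_s: 40.9
tool_pos: [0.5381, -0.0097, 0.1489]
tool_rot: [98.3, 87.3, 7.2]
force: [0.0, 0.5, -1.6]
grip_width: 0.0586
t 40.9 tcp [ 0.5381 -0.0097  0.1489] xaxis [ 0.047  0.006 -0.999] jaw dir deg -1.1 F [ 0.   0.5 -1.6] w 0.0586 q [ 60.  17. -70. 105.  17.  67. -16.]
in bed [-0.0066  0.0611]
```

```bash
python3 -m pendant '{"xyz":[[0,0,-0.015],[0,0,-0.02],[0,0,-0.015],[0,0,-0.008],[0,0,0]],"turn":[0.03,0.03,0,0,0]}' 0
python3 - <<'E'
from h import *
sb()
E
```

```text
time_s: 41.52
tool_pos: [0.5353, -0.0053, 0.0855]
tool_rot: [99.9, 87.4, 12.8]
force: [0.2, -0.3, -1.0]
grip_width: 0.0591
t 41.52 tcp [ 0.5353 -0.0053  0.0855] xaxis [ 0.043  0.01  -0.999] jaw dir deg 2.9 F [ 0.2 -0.3 -1. ] w 0.0591 q [ 56.  22. -67. 109.  23.  61. -17.]
in bed [-0.009   0.0657]
```

```bash
python3 -m pendant '{"xyz":[[0.003,-0.004,-0.008],[0.002,-0.002,-0.004],[0,0,-0.002],[0,0,0]],"turn":[0,0,0,0]}' 0
python3 - <<'E'
from h import *
sb()
E
```

```text
time_s: 42.02
tool_pos: [0.5418, -0.012, 0.0715]
tool_rot: [98.8, 87.3, 11.7]
force: [-0.4, 0.4, -0.7]
grip_width: 0.0588
t 42.02 tcp [ 0.5418 -0.012   0.0715] xaxis [ 0.046  0.009 -0.999] jaw dir deg 2.9 F [-0.4  0.4 -0.7] w 0.0588 q [ 55.  24. -65. 109.  25.  60. -17.]
in bed [-0.0031  0.0585]
```

```bash
python3 -m pendant '{"xyz":[[0,0,-0.002],[0,0,0]],"turn":[0,0]}' 0; python3 -m pendant '{"xyz":[[0,0,0],[0,0,0],[0,0,0],[0,0,0],[0,0,0.02],[0,0,0.04],[0,0,0.05],[0,0,0.04],[0,0,0.02],[0,0,0]],"turn":[0,0,0,0,0,0,0,0,0,0]}' 1
python3 - <<'E'
from h import *
sb()
grab('wrist','w18');grab('scene','s18')
for n in ['patty0','scraper','holder','chip0']:
    for d in pinpoint('scene',n):
        if d['score']>.3: p=c2w('scene',d['at']);print('s',n,round(d['score'],2),np.round(p,3),'bed',np.round(B.T@(p[:2]-b0),3))
E
```

```text
time_s: 42.28
tool_pos: [0.542, -0.0119, 0.0697]
tool_rot: [98.5, 87.3, 11.3]
force: [-0.4, -0.5, -0.6]
grip_width: 0.0584
time_s: 43.52
tool_pos: [0.5428, -0.0095, 0.2518]
tool_rot: [95.9, 87.0, 9.0]
force: [-0.4, 0.8, -0.2]
grip_width: 0.087
t 43.52 tcp [ 0.5428 -0.0095  0.2518] xaxis [ 0.051  0.008 -0.999] jaw dir deg 3.1 F [-0.4  0.8 -0.2] w 0.087 q [ 66.  12. -74.  97.  11.  77.  -7.]
in bed [-0.0019  0.0609]
s patty0 0.69 [ 0.558 -0.125  0.054] bed [ 0.003 -0.055]
s patty0 0.55 [ 0.542 -0.009  0.059] bed [-0.003  0.062]
s scraper 0.79 [0.623 0.295 0.004] bed [0.105 0.357]
s scraper 0.48 [0.576 0.479 0.004] bed [0.073 0.545]
s holder 0.58 [ 0.618  0.292 -0.005] bed [0.1   0.355]
s chip0 0.63 [ 0.349 -0.278  0.004] bed [-0.218 -0.19 ]
s chip0 0.56 [ 0.439 -0.141  0.018] bed [-0.117 -0.061]
s chip0 0.5 [ 0.427 -0.01   0.019] bed [-0.117  0.07 ]
s chip0 0.39 [ 0.395 -0.138  0.02 ] bed [-0.16  -0.054]
```

View pics/w18.png

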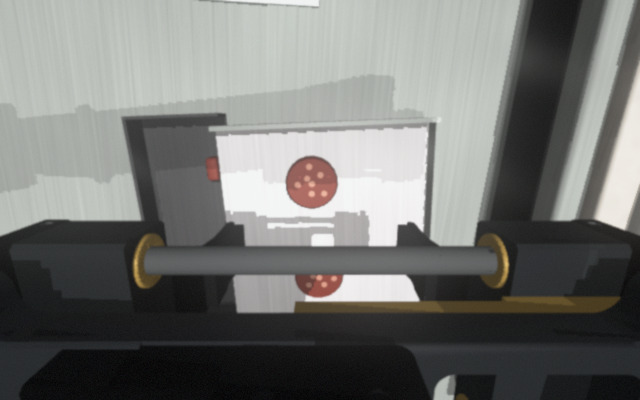

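View pics/s18.png

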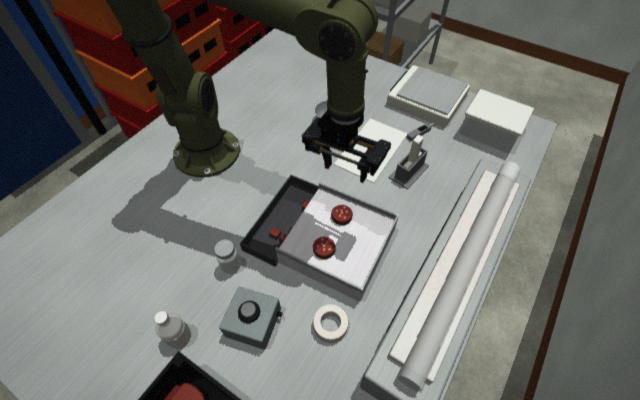

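```bash
python3 -m pendant '{"xyz":[[0.01,-0.03,0],[0.01,-0.045,0],[0,-0.05,0],[-0.005,-0.05,0],[-0.01,-0.05,0],[-0.01,-0.05,0],[-0.015,-0.04,0],[-0.015,-0.03,0],[0,-0.01,0],[0,0,0]],"turn":[-0.05,-0.06,-0.06,-0.06,-0.06,-0.06,-0.05,-0.04,0,0]}' 0 20
python3 - <<'E'
from h import *
st()
im,pose=grab('wrist','w19')
for n in ['start_top','control']:
    for d in pinpoint('wrist',n):
        if d['score']>.3: print(n,round(d['score'],2),np.round(c2w('wrist',d['at'],pose),3))
grab('top','t19')
for n in ['start_top','patty0','chip0']:
    for d in pinpoint('top',n):
        if d['score']>.3: print('top',n,round(d['score'],2),np.round(c2w('top',d['at']),3))
E
```

```text
time_s: 45.08
tool_pos: [0.4994, -0.3859, 0.2383]
tool_rot: [108.2, 87.9, -5.5]
force: [0.3, 1.1, -0.2]
grip_width: 0.0015
t 45.08 tcp [ 0.4994 -0.3859  0.2383] xaxis [ 0.037 -0.004 -0.999] jaw dir deg -23.7 F [ 0.3  1.1 -0.2] w 0.0015 q [ 80.  24. -58.  85.  19.  80.  -2.]
start_top 0.65 [ 0.5   -0.37   0.095]
control 0.84 [ 0.496 -0.374  0.002]
top start_top 0.52 [ 0.562 -0.129  0.058]
top start_top 0.51 [ 0.507 -0.376  0.095]
top patty0 0.9 [ 0.556 -0.129  0.058]
top patty0 0.81 [ 0.539 -0.009  0.061]
top chip0 0.53 [ 0.441 -0.11   0.014]
top chip0 0.39 [ 0.439 -0.145  0.018]
```

View pics/w19.png

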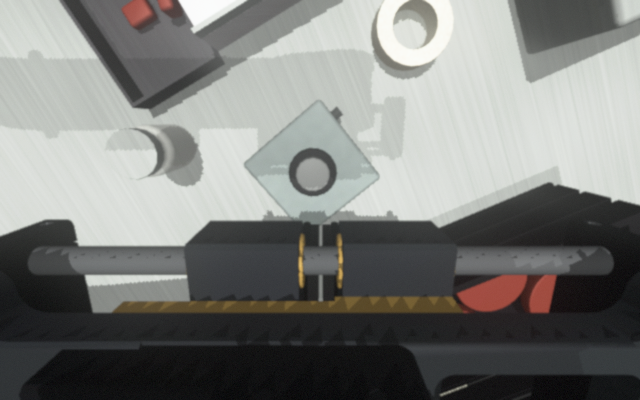

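View pics/t19.png

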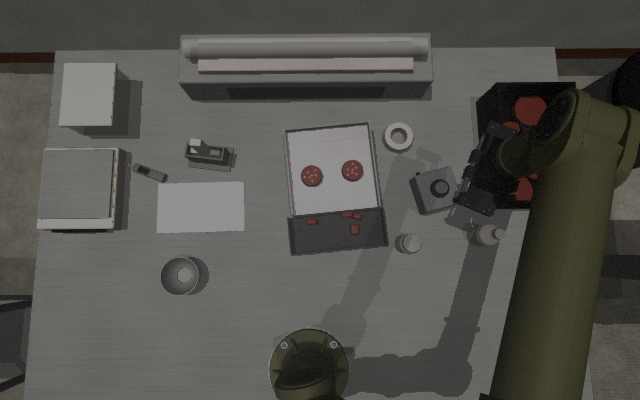

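Run:
```python
import cv2
im=cv2.imread('pics/t19.png')
cv2.imwrite('pics/t19z.png',cv2.resize(im[150:260,275:400],None,fx=5,fy=5,interpolation=cv2.INTER_CUBIC))
```

```text
(no output)
```

View pics/t19z.png

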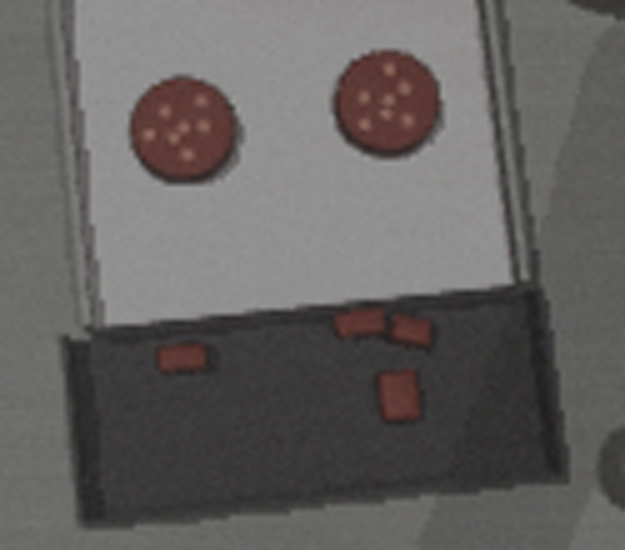

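```bash
python3 -m pendant '{"xyz":[[0.002,0.007,-0.02],[0.002,0.007,-0.03],[0,0,-0.03],[0,0,-0.02],[0,0,-0.005],[0,0,0]],"turn":[0,0,0,0,0,0]}' 0 20
python3 - <<'E'
from h import *
st()
grab('wrist','w20')
E
```

```text
time_s: 46.18
tool_pos: [0.5064, -0.3685, 0.1339]
tool_rot: [101.1, 87.6, -12.3]
force: [-0.3, 0.4, -0.0]
grip_width: 0.001
t 46.17 tcp [ 0.5064 -0.3685  0.1339] xaxis [ 0.04  -0.009 -0.999] jaw dir deg -23.4 F [-0.3  0.4 -0. ] w 0.001 q [ 78.  27. -56.  94.  23.  69.  -6.]
```

View pics/w20.png

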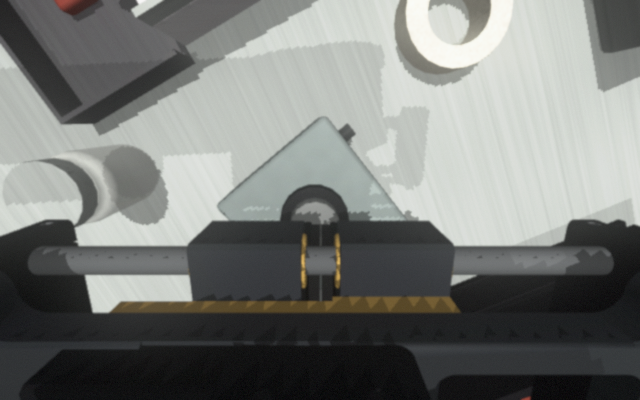

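```bash
python3 -m pendant '{"xyz":[[-0.003,-0.003,-0.01],[0,0,-0.012],[0,0,-0.006],[0,0,0]],"turn":[0,0,0,0]}' 0 20; python3 -c "
from h import *
st()"
```

```text
time_s: 46.72
tool_pos: [0.5038, -0.3728, 0.1058]
tool_rot: [99.0, 87.5, -14.4]
force: [1.0, 0.2, -0.0]
grip_width: 0.0003
t 46.73 tcp [ 0.5038 -0.3728  0.1058] xaxis [ 0.042 -0.011 -0.999] jaw dir deg -23.4 F [ 1.   0.2 -0. ] w 0.0003 q [ 77.  28. -55.  95.  24.  67.  -6.]
```

```bash
python3 -m pendant '{"xyz":[[0,0,-0.005],[0,0,-0.005],[0,0,-0.004]],"turn":[0,0,0]}' 0 20; python3 -c "
from h import *
st()"
```

```text
time_s: 47.1
tool_pos: [0.5044, -0.3729, 0.0917]
tool_rot: [98.4, 87.4, -15.0]
force: [-0.8, 0.5, 2.2]
grip_width: 0.0005
t 47.1 tcp [ 0.5044 -0.3729  0.0917] xaxis [ 0.043 -0.012 -0.999] jaw dir deg -23.4 F [-0.8  0.5  2.2] w 0.0005 q [ 77.  29. -54.  96.  25.  65.  -7.]
```

Touching the button (2 N). Press further.

```bash
python3 -m pendant '{"xyz":[[0,0,-0.003],[0,0,-0.003],[0,0,-0.003]],"turn":[0,0,0]}' 0 20; python3 -c "
from h import *
st()"
```

```text
time_s: 47.48
tool_pos: [0.5045, -0.373, 0.0861]
tool_rot: [95.7, 87.5, -17.7]
force: [-10.6, 5.1, 29.6]
grip_width: 0.0005
t 47.48 tcp [ 0.5045 -0.373   0.0861] xaxis [ 0.042 -0.013 -0.999] jaw dir deg -23.4 F [-10.6   5.1  29.6] w 0.0005 q [ 77.  30. -54.  96.  26.  65.  -7.]
```

```bash
python3 -m pendant '{"xyz":[[0,0,0],[0,0,0.01],[0,0,0.02],[0,0,0.04],[0,0,0.05],[0,0,0.03],[0,0,0]],"turn":[0,0,0,0,0,0,0]}' 0 20
python3 - <<'E'
from h import *
st()
grab('wrist','w21');grab('scene','s21');grab('top','t21')
for cam in('scene','top'):
  for n in ['start_top','patty0','scraper','sanitiser','shaker','bowl','roll','probe']:
    for d in pinpoint(cam,n):
        if d['score']>.4: p=c2w(cam,d['at']);print(cam,n,round(d['score'],2),np.round(p,3))
im=cv2.imread('pics/t21.png');cv2.imwrite('pics/t21z.png',cv2.resize(im[100:270,140:410],None,fx=2.9,fy=2.9,interpolation=cv2.INTER_CUBIC))
E
```

```text
time_s: 48.35
tool_pos: [0.5051, -0.3724, 0.2459]
tool_rot: [94.7, 87.3, -18.6]
force: [0.9, -0.3, 0.4]
grip_width: 0.0001
t 48.35 tcp [ 0.5051 -0.3724  0.2459] xaxis [ 0.045 -0.015 -0.999] jaw dir deg -23.3 F [ 0.9 -0.3  0.4] w 0.0001 q [ 80.  22. -58.  86.  19.  80.  -3.]
scene start_top 0.51 [ 0.504 -0.37   0.092]
scene patty0 0.75 [ 0.543 -0.015  0.059]
scene patty0 0.64 [ 0.555 -0.129  0.058]
scene scraper 0.61 [0.62  0.295 0.005]
scene sanitiser 0.92 [ 0.37  -0.499 -0.003]
scene shaker 0.74 [ 0.39  -0.086 -0.   ]
scene bowl 0.86 [0.267 0.364 0.003]
scene bowl 0.47 [ 0.441 -0.141  0.016]
scene roll 0.68 [ 0.666 -0.275  0.   ]
scene roll 0.65 [ 0.505 -0.372  0.096]
scene probe 0.55 [0.577 0.478 0.001]
top start_top 0.58 [ 0.507 -0.374  0.09 ]
top patty0 0.67 [ 0.557 -0.13   0.055]
top patty0 0.62 [ 0.542 -0.012  0.061]
top scraper 0.81 [0.615 0.294 0.003]
top scraper 0.66 [ 0.5   -0.374  0.003]
top scraper 0.58 [ 0.349 -0.281  0.005]
top sanitiser 0.71 [ 0.37  -0.499  0.002]
top sanitiser 0.46 [ 0.391 -0.138  0.022]
top shaker 0.7 [ 0.348 -0.277 -0.   ]
top shaker 0.52 [ 0.556 -0.132  0.057]
top bowl 0.61 [0.267 0.361 0.   ]
top roll 0.72 [ 0.387 -0.087  0.003]
top roll 0.49 [ 0.463  0.32  -0.003]
top probe 0.6 [ 0.57   0.475 -0.001]
```

View pics/t21z.png

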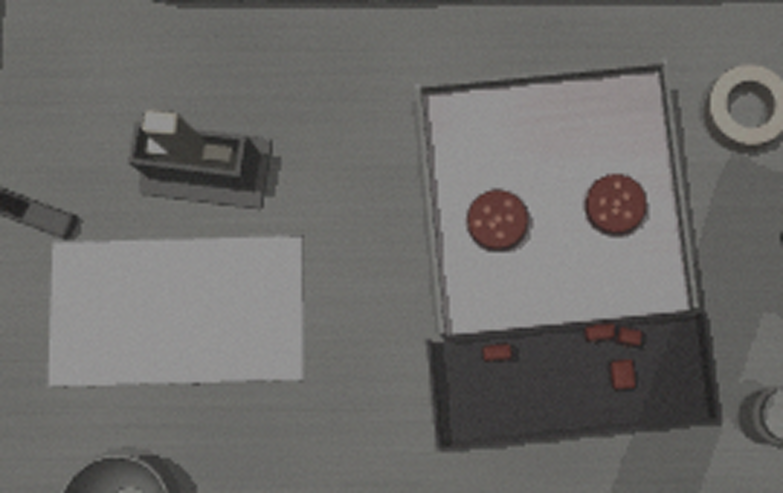

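View pics/s21.png

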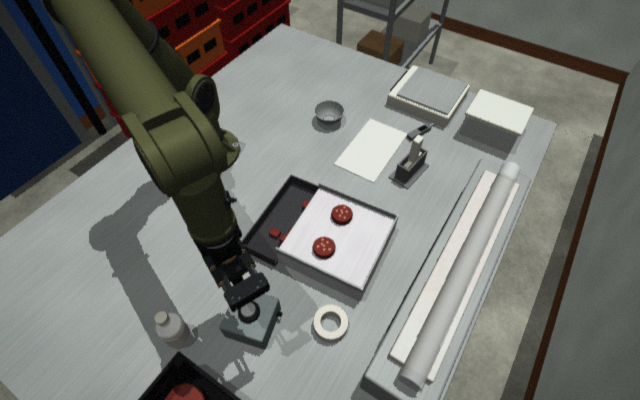

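View pics/w21.png

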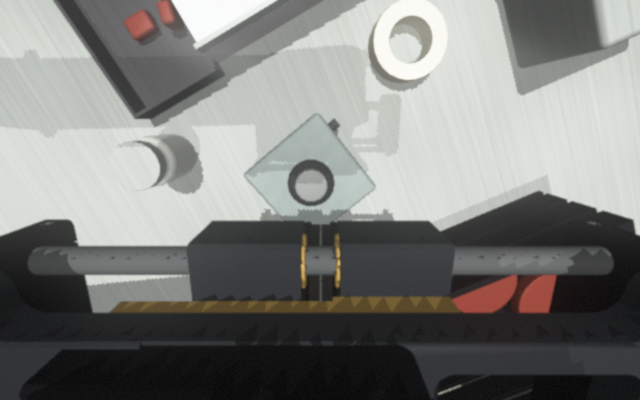

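Everything is in its place: four chips in the tray, two patties on the bed, the scraper upright in its holder, the button up and the gripper clear.

```bash
python3 -c "
from cell import *
print(sign_off())"
```

```text
the job is handed in; nothing more can be done
None
```

The job is done and handed in at about 50 s of the 210 s allowed; sign-off returned no verdict. I drew the scraper, wiped all four chips into the catch tray in three strokes, and stood the scraper back in its holder. Then I laid both patties flat on the bed, pressed the start button to its stop, and withdrew.

**Last checks:**
- **Chips:** the final top picture shows all four in the tray. One of them had shifted about 3 cm inside the tray between two pictures while the gripper was not near it, and it stayed in. Three landed close against the bed's edge, at about x = -0.112 to -0.119 m against the limit of -0.108 m, and the networks are only good to about 4 mm.
- **Patties:** they lie at about (0.00, -0.06) and (0.00, +0.06) m in the bed's frame, well inside the edges.
- **Scraper:** it stands upright in the holder, within a few millimetres of the holder's centre.
- **Button:** it reached about 30 N at its stop with the tool some 6 mm below first contact. The final estimate puts its top back at the starting height.
- **Bystanders:** sanitiser, bowl and probe read within a few millimetres of their starting places in both fixed cameras. The shaker did so only in the top camera and the roll only in the scene camera; the other camera named the wrong object for each, but the pictures show both in place.

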